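Clamp a column of sample cases in the bench carrier

ROBOT

A 7-joint arm with a two-finger parallel gripper is mounted at the origin on the work surface. World frame = base frame: x ahead of the robot, y to its left, z up, the work surface at z = 0. Lengths are in m, angles in rad, forces in N, time in s.
With the tool pointing down it reaches from about 0.35 to 0.9 m from the base axis. Payload 8.1 kg.
Tool frame: the origin (TCP) lies between the finger pads; the fingertips stand 22 mm ahead of it and the grasp point (between the pads) lies 3 mm ahead of it; x points along the fingers, y is the direction in which the jaws open and shut, and the axes are right-handed (so a half turn about x gives the same grasp; the last joint's range is limited). The gripper opens to 92 mm and grips with 3 to 60 N. Pads are 19 mm wide; open, the fingers measure 130 mm over their backs; the gripper's body (75 mm by 190 mm) begins 47 mm behind the grasp point.
Start: joints at [-1.383, 0.434, 0.025, 1.573, -0.012, 1.134, -0.075], TCP at [0.179, 0.599, 0.22] pointing down, gripper open.
Joint ranges: [-2.62, 2.62], [-0.44, 2.09], [-1.27, 1.32], [0.08, 2.57], [-1.32, 4.46], [0.12, 2], [-2.74, 2.74]. Speed limits (rad/s): [2.22, 2.22, 3.01, 3.01, 3.14, 3.14, 3.14].

INTERFACE

Orientations are given as a unit quaternion [x, y, z, w].
In Python, from rig import bot gives the robot as it stands.
- The arm moves only by the tool servo_tool, never from a script. Its argument "targets" is text: rows parted by semicolons, each of 7 numbers parted by spaces: the finger opening in cm, from 0 to 9.18, then the shift along the tool's x, y, z in cm, then the turn, a rotation vector about the tool's x, y, z in rad. A call has 1 to 12 rows; each row is the pose to reach, as a shift and turn from the pose commanded when the call began, along the tool's axes at that moment; what a row does not reach only later rows make up. A row lasts 1/12 s, in which the tool goes at most 41.7 mm and 7.16 degrees, less where a joint would pass 70% of its speed; a pose out of reach is approached as far as the arm can. A call with a gripper value outside its range is refused whole. The fingers move at their own pace and stop on an object; "grip_force" is the grip in N (left out, the last holds). Time passes only in rows, so rows that repeat a pose let the fingers close. It gives the time, the measured TCP pose, the force and the opening at its end, in the units of the state.
- bot.sense(): the state, without advancing time (a new reading comes with each control period).
- bot.grab_frame(name): name is "side" or "top" or "wrist"; returns (picture, depth): 384x512x3 uint8, red, green, blue; 384x512 float32, m along the optical axis (not along the pixel's ray), 0 where there is no reading.
- bot.camera_info(name): a dict with "fovy" (degrees; the focal length in pixels is half the picture's height over the tangent of half this angle, whatever the lens; pixels are square), "cx", "cy" (the principal point, pixels), "T" (4x4, takes a point from camera to world coordinates). Camera axes: x right, y down, z forward; pixel columns grow to the right and rows downward; lengths in m; the calibration is good to about 2 mm. A picture is of the moment at which its call begins: read the wrist's pose just before it. camera_info takes no time and is no camera call; for the wrist camera it gives the pose at the moment of the call.
- bot.sign_off(): hands the job in, once; it reports no verdict.
The state is a dict: "time_s": time; "q": joint angles; "qd": joint speeds; "effort": joint torques, N m; "position": TCP position; "tool_rot": TCP orientation; "wrist_force": force on the tool from outside, world axes, zero at the start; "moment": the same for the moment, N m; "finger_gap": finger opening in m.
Only numpy, scipy, OpenCV 4.12 (cv2) and the standard library are available. Lean on these libraries where they do the work, as an engineer would, in place of code of your own. Each camera call takes 0.05 s, during which the arm holds its last target. There are 200 camera calls.

TASK

Pack the white sample cases in the aluminium carrier: loosen the black clamp knob, draw the sliding stop back, and stack every case that is on the bench flat, squarely and centred into one column on the carrier's seat between the two stops, long sides along the carrier. Then slide the stop up so that the column is held snugly against the fixed stop with no slack, and turn the knob fully tight again. Never drag the sliding stop while it is clamped, leave the other things on the bench where they are, and put back any case that gets knocked aside.

Things in the scene. Friction and masses are not known exactly. Their poses are not given: they have to be found in the camera images.
- rack: fixed aluminium carrier: base plate 370 x 90 x 12 mm bolted to the bench, spanning its own x = -100 to +270 mm. Origin on the bench under the centre of the seat; x runs along it from the fixed stop towards sliding stop and knob, y across, z up. The fixed stop is a plate 70 mm wide, its face at x = -50 mm, its top 85 mm above the bench, with a rib behind it to x = -90 mm. Place and yaw vary
- seat (a point): centre of the seat on top of the base plate, 12 mm above the bench, same axes as the rack; marked by a grey patch 100 x 68 mm. A case standing against the fixed stop and centred has its centre 18 mm above this point (and 36 mm more for each case under it)
- fence (a joint): place of the sliding stop in m along rack x, 0 to 0.085, larger = further from the fixed stop. Clear space between the two stops' faces = 65 mm + this value, so it touches a column of 100 mm cases at 0.035. Starts at 0 to 0.025. Freed, it slides with 2 N of friction and stays where left; move it by pushing the plate or holding the knob. Clamped tight it is held by some 25 to 35 N
- fence_face (a point): foot of the sliding stop's face (the side towards the seat), at mid width, 12 mm above the bench; rack x = 15 mm + joint fence. The stop is a plate 10 mm thick and 70 mm wide, its top 84 mm above the bench, on a white sled 56 mm wide and 41 mm high over the bench that carries the knob and reaches 120 mm behind the face
- clamp (a joint): angle of the clamp knob in rad: 0 = fully loose (end stop), 2.4 = fully tight (end stop), growing as it is turned clockwise seen from above. It begins to grip at about 0.7 and grips ever harder up to 2.4; below 0.6 the stop slides freely. It takes 0.2 N m loose, 0.35 N m near tight, and stays where it is left. Starts at 2.2 to 2.4
- clamp_grip (a point): grip point on the axis of the black clamp knob, 89 mm above the bench, 90 mm behind the sliding stop's face (rack x = 105 mm + joint fence, y = 0). The knob is an upright bar 44 x 15 x 32 mm (long, thick, high) on a disc 44 mm across; bar top 11 mm above this point, disc top 19 mm below it. Site x lies along the bar, z up; the bar lies along the carrier when fully tight
- case1: closed white plastic sample case, a box 100 x 68 x 36 mm (long, wide, high), 0.13 to 0.25 kg, with a grey lid seam; origin at its very centre (18 mm above its underside), x along its length, y across, z up. It lies flat on the bench at the start. Two to four of the four identical cases are present; an absent one reads None
- case2: closed white plastic sample case, a box 100 x 68 x 36 mm (long, wide, high), 0.13 to 0.25 kg, with a grey lid seam; origin at its very centre (18 mm above its underside), x along its length, y across, z up. It lies flat on the bench at the start. Two to four of the four identical cases are present; an absent one reads None
- case3: closed white plastic sample case, a box 100 x 68 x 36 mm (long, wide, high), 0.13 to 0.25 kg, with a grey lid seam; origin at its very centre (18 mm above its underside), x along its length, y across, z up. It lies flat on the bench at the start. Two to four of the four identical cases are present; an absent one reads None
- case4: closed white plastic sample case, a box 100 x 68 x 36 mm (long, wide, high), 0.13 to 0.25 kg, with a grey lid seam; origin at its very centre (18 mm above its underside), x along its length, y across, z up. It lies flat on the bench at the start. Two to four of the four identical cases are present; an absent one reads None
- amber: amber bottle, a bystander to be left alone, 56 mm diameter, 120 mm high; origin under its centre
- jar: clear jar, a bystander to be left alone, 48 mm diameter, 60 mm high, stands among the cases; origin under its centre
- beaker: beaker, a bystander to be left alone, 70 mm diameter, 90 mm high; origin under its centre
- flask: conical flask, a bystander to be left alone, 72 mm diameter, 108 mm high; origin under its centre
- wrench: wrench, a bystander to be left alone, 180 mm long, lying flat; origin under its centre
- stopper: rubber stopper, a bystander to be left alone, 36 mm diameter, 30 mm high; origin under its centre
- brush: brush, a bystander to be left alone, 200 mm long, lying flat; origin under its centre
There are look-alikes about, which are no part of the job. What is shaped like the case3 but red or yellow is not meant.

How it is judged:
On the way, in this order (a step that is already met when the one before it is completed fails the run):
1. the clamp knob is loosened (below 0.6 rad) (value of joint clamp below 0.6 rad), for 0.2 s.
2. the sliding stop is drawn back (beyond 0.05 m) (value of joint fence above 0.05 m), for 0.2 s.
3. every case present stands flat in one column between the stops, released (x of case1 in the frame of seat between -0.01 and 0.055 m and y of case1 in the frame of seat between -0.015 and 0.015 m and z of each of case1, case2, case3, case4 in the frame of seat below 0.132 m and angle between the z axis of each of case1, case2, case3, case4 and the z axis of seat, either way round below 0.06 rad and angle between the x axis of each of case1, case2, case3, case4 and the x axis of seat, either way round below 0.2 rad and linear speed of each of case1, case2, case3, case4 below 0.03 m/s and contact force between each of case1, case2, case3, case4 and the fingers below 0.2 N and x of case2 in the frame of seat between -0.01 and 0.055 m and y of case2 in the frame of seat between -0.015 and 0.015 m and x of case3 in the frame of seat between -0.01 and 0.055 m and y of case3 in the frame of seat between -0.015 and 0.015 m and x of case4 in the frame of seat between -0.01 and 0.055 m and y of case4 in the frame of seat between -0.015 and 0.015 m and z of any of case1, case2, case3, case4 in the frame of seat below 0.026 m), for 0.2 s.
4. the sliding stop is up against the column (value of joint fence between 0.031 and 0.039 m), for 0.2 s.
5. the clamp knob is tight with the stop up against the column (all of step 4 and value of joint clamp above 2 rad), for 0.2 s.
At the end, for the whole second after the job is handed in: Every case present lies flat (either face up), at rest in one column standing on the seat, within 8 mm of its centre along the carrier and 9 mm across, square within 0.08 rad; the sliding stop is up to the column (joint 0.031 to 0.039, at most 4 mm slack); the knob is tightened beyond 2.0 rad (all of step 5 and x of case1 in the frame of seat between -0.008 and 0.008 m and y of case1 in the frame of seat between -0.009 and 0.009 m and z of each of case1, case2, case3, case4 in the frame of seat below 0.132 m and angle between the z axis of each of case1, case2, case3, case4 and the z axis of seat, either way round below 0.06 rad and angle between the x axis of each of case1, case2, case3, case4 and the x axis of seat, either way round below 0.08 rad and linear speed of each of case1, case2, case3, case4 below 0.03 m/s and contact force between each of case1, case2, case3, case4 and the fingers below 0.2 N and x of case2 in the frame of seat between -0.008 and 0.008 m and y of case2 in the frame of seat between -0.009 and 0.009 m and x of case3 in the frame of seat between -0.008 and 0.008 m and y of case3 in the frame of seat between -0.009 and 0.009 m and x of case4 in the frame of seat between -0.008 and 0.008 m and y of case4 in the frame of seat between -0.009 and 0.009 m and z of any of case1, case2, case3, case4 in the frame of seat below 0.026 m); the robot touches nothing.
It fails at once if the sliding stop is dragged along while it is clamped (knob beyond 1.9 rad, faster than 0.03 m/s) (value of joint clamp above 1.9 rad and (velocity of joint fence above 0.03 m/s or velocity of joint fence below -0.03 m/s)).
It fails at once if a bystander is pushed more than 5 cm away (distance of any of amber, jar, beaker, flask, wrench, stopper, brush from where it was at the start of the episode above 0.05 m).
Of case1, case2, case3, case4 only 2 to 4 are there at a start; the rules pass over those that are not, and their reading is None.
At some moment in a run one of case1, case2, case3, case4 may be knocked a few centimetres aside while the robot is not near it.
It also fails if it takes over 210 s, if anything falls off the work surface, if the arm or the gripper's body presses on something with over 40 N, if the wrist force passes 120 N, or if a joint passes its speed limit or range.

## Working session

There is one attempt and no reset: what is moved stays moved. The work goes in short steps, Python scripts to look and compute and a tool call to move; the robot and the scene stay as the last step left them, time stands still between calls to the robot, and variables do not carry over. Pictures are saved under pics/ and viewed, about 12 in all and at most 16, crops included, and the job is handed in when it is done.

Besides the shell and the picture viewer there is one more tool, called after "Request:" as name(argument=value, ...), one argument or row to a line, values as JSON. servo_tool: Moves the arm, as the interface text tells. Its arguments: {"type":"object","properties":{"targets":{"type":"string"},"grip_force":{"type":"number"}},"required":["targets"]}

```bash
mkdir -p pics; ls
cat > h.py <<'E'
import numpy as np, cv2
from scipy.spatial.transform import Rotation as R
from rig import bot
def cam(n):
    i=bot.camera_info(n); p,d=bot.grab_frame(n)
    np.savez(f'{n}.npz',p=p,d=d,T=i['T'],fovy=i['fovy'],cx=i['cx'],cy=i['cy'])
    return load(n)
def load(n): return dict(np.load(f'{n}.npz'))
def cloud(c):
    h,w=c['d'].shape; f=h/2/np.tan(np.radians(c['fovy'])/2)
    u,v=np.meshgrid(np.arange(w),np.arange(h)); z=c['d']
    P=np.stack([(u-c['cx'])/f*z,(v-c['cy'])/f*z,z],-1)
    T=c['T']; return P@T[:3,:3].T+T[:3,3]
def save(c,name,box=None,k=1):
    p=c['p'][...,::-1]
    if box: p=p[box[1]:box[3],box[0]:box[2]]
    cv2.imwrite('pics/'+name,cv2.resize(p,None,fx=k,fy=k,interpolation=cv2.INTER_CUBIC))
def shift(dst,Rdst=None):
    s=bot.sense(); Rt=R.from_quat(s['tool_rot'])
    print('tool shift cm',np.round(Rt.inv().apply(np.array(dst)-s['position'])*100,2))
E
python3 - <<'E'
from h import *
for n in('top','side'):
    c=cam(n); save(c,n+'0.png',k=1.5); print(n,c['fovy'],np.round(c['T'],3).tolist())
s=bot.sense(); print(s); print(R.from_quat(s['tool_rot']).as_matrix().round(3))
E
```

```text
pics
top 42.979403061659724 [[0.027, -0.981, 0.194, 0.156], [-1.0, -0.027, -0.001, -0.074], [0.007, -0.194, -0.981, 1.764], [0.0, 0.0, 0.0, 1.0]]
side 54.157628950073004 [[-0.965, -0.199, 0.171, 0.315], [-0.262, 0.681, -0.684, 0.658], [0.02, -0.705, -0.709, 0.827], [0.0, 0.0, 0.0, 1.0]]
{'time_s': 0.1, 'q': array([-1.38261116,  0.43516025,  0.02498675,  1.57397077, -0.01157501,
        1.13400301, -0.07510408]), 'qd': array([-0.00054407, -0.00125929, -0.0001558 , -0.00285   ,  0.00110629,
       -0.00019872, -0.00086236]), 'effort': array([ 3.81419508e-03, -6.69127178e+01,  9.88521315e-01, -3.15142894e+01,
       -6.04905956e-02,  3.74554808e-02,  4.88799060e-05]), 'position': array([0.17912691, 0.59831029, 0.21913297]), 'tool_rot': array([ 0.10197865,  0.69965887, -0.10296591,  0.6996255 ]), 'wrist_force': array([-0.44801898, -0.90646621,  0.45226152]), 'moment': array([-0.04881395, -0.01415817, -0.04163475]), 'finger_gap': 0.09219165174575243}
[[-0.     0.287  0.958]
 [-0.001  0.958 -0.287]
 [-1.    -0.001  0.   ]]
```

View pics/top0.png

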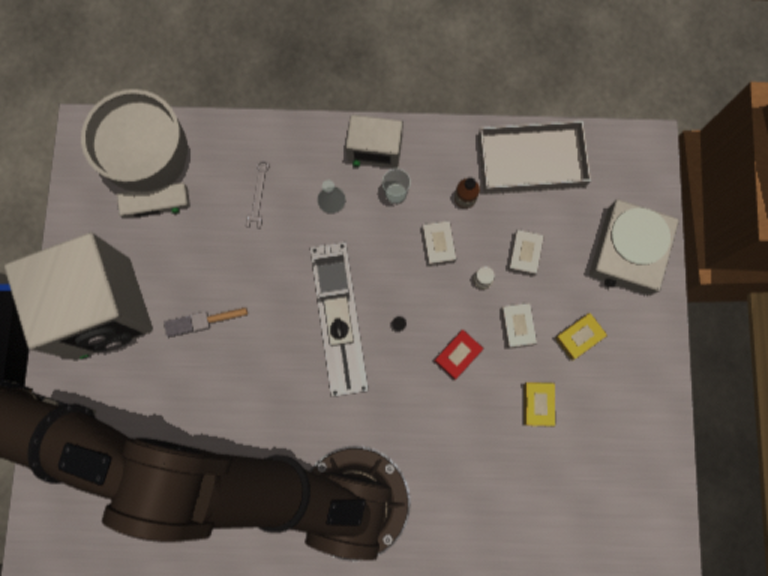

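View pics/side0.png

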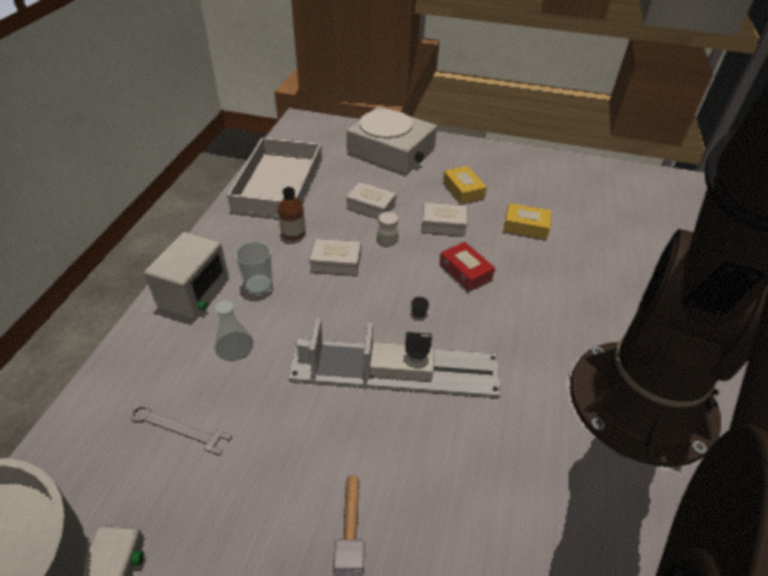

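The top view shows three white cases at about (439,243), (526,252) and (519,326). The jar is among them at (484,278). The carrier lies from (328,245) to (350,395), with its knob at (339,328) and the fixed stop at the far end. The red and yellow boxes are decoys. Next I measure these from depth.

Run:
```python
from h import *
c=load('top'); P=cloud(c)
print('table z',np.median(P[300:330,300:330,2][...]), [np.round(P[int(v/1.5),int(u/1.5)],3).tolist() for u,v in((600,450),(300,420),(400,220))])
def rect(m,nm):
    n,l,st,ce=cv2.connectedComponentsWithStats(m.astype(np.uint8))
    for i in range(1,n):
        if st[i,4]<60: continue
        q=P[l==i]; (cx,cy),(w,h),a=cv2.minAreaRect((q[:,:2]*1000).astype(np.float32))
        print(nm,st[i,4],'px',(np.round(ce[i]*1.5)),'c',round(cx),round(cy),'wh',round(w),round(h),'a',round(a,1),'z',round(np.median(q[:,2]),4), 'rgb',c['p'][l==i].mean(0).round())
X,Y,Z=P[...,0],P[...,1],P[...,2]
roi=(X>.2)&(X<.9)&(Y<.35)&(Y>-.6)
rect(roi&(abs(Z-.036)<.006),'z36')
rect(roi&(abs(Z-.012)<.004),'z12')
rect(roi&(Z>.055),'tall')
```

```text
table z 0.0003363671626502862 [[0.13, -0.576, 0.001], [0.181, 0.134, -0.003], [0.684, -0.089, -0.004]]
z36 411 px [439. 242.] c 617 -187 wh 101 68 a 10.7 z 0.0355 rgb [161. 154. 140.]
z36 419 px [526. 252.] c 599 -400 wh 68 102 a 79.1 z 0.0358 rgb [161. 153. 139.]
z36 249 px [338. 318.] c 416 52 wh 113 58 a 10.3 z 0.0383 rgb [153. 146. 132.]
z36 457 px [519. 325.] c 418 -381 wh 100 69 a 8.7 z 0.0362 rgb [161. 157. 143.]
z36 443 px [581. 336.] c 396 -530 wh 68 101 a 35.9 z 0.0356 rgb [160. 142.  66.]
z36 462 px [458. 354.] c 344 -237 wh 68 101 a 49.3 z 0.036 rgb [148.  65.  58.]
z36 394 px [539. 400.] c 242 -428 wh 81 68 a 0.6 z 0.0358 rgb [161. 145.  71.]
z12 996 px [340. 335.] c 407 50 wh 330 96 a 10.3 z 0.0117 rgb [140. 135. 129.]
tall 898 px [374. 139.] c 861 -20 wh 131 89 a 84.6 z 0.0972 rgb [131. 123. 111.]
tall 150 px [396. 182.] c 749 -77 wh 68 69 a 61.1 z 0.0783 rgb [102. 101.  96.]
tall 199 px [468. 190.] c 739 -252 wh 54 53 a 72.4 z 0.0846 rgb [54. 36. 26.]
tall 109 px [329. 190.] c 726 83 wh 33 34 a 69.9 z 0.099 rgb [102. 102.  96.]
tall 299 px [606. 253.] c 612 -581 wh 42 149 a 87.3 z 0.0691 rgb [138. 130. 117.]
tall 94 px [328. 256.] c 569 80 wh 20 69 a 10.4 z 0.0802 rgb [110. 105. 101.]
tall 93 px [485. 275.] c 531 -297 wh 41 40 a 47.4 z 0.0597 rgb [162. 158. 145.]
tall 89 px [334. 294.] c 474 62 wh 12 70 a 10.2 z 0.0805 rgb [113. 108. 103.]
tall 123 px [338. 329.] c 391 47 wh 42 40 a 48.9 z 0.0765 rgb [43. 41. 39.]
```

```bash
cat >> h.py <<'E'
def go(x,y,z,phi):
    s=bot.sense(); Rt=R.from_quat(s['tool_rot']); f=np.radians(phi); c,si=np.cos(f),np.sin(f)
    D=R.from_matrix(np.array([[0,c,si],[0,si,-c],[-1,0,0.]]))
    j=Rt.as_matrix()[:,1]
    print('now',np.round(s['position'],4),'phi',round(np.degrees(np.arctan2(j[1],j[0])),1),'gap',round(s['finger_gap'],4),'q7',round(s['q'][6],2),'t',round(s['time_s'],1),
     'F',np.round(s['wrist_force'],1),'\n  shift cm',np.round(Rt.inv().apply(np.array([x,y,z])-s['position'])*100,2),'turn',np.round((Rt.inv()*D).as_rotvec(),4))
E
python3 - <<'E'
from h import *
c=load('top'); P=cloud(c); X,Y,Z=P[...,0],P[...,1],P[...,2]
a=np.radians(10.3); ex=-np.array([np.cos(a),np.sin(a)]); ey=np.array([-ex[1],ex[0]])
k=np.array([.391,.047]); u=(P[...,:2]-k)@ex; v=(P[...,:2]-k)@ey
for nm,zl,zh in(('base',.006,.018),('top stops',.07,.09),('knobtop',.094,.106)):
    m=(abs(v)<.06)&(u>-.3)&(u<.2)&(Z>zl)&(Z<zh)
    print(nm,m.sum(),'u',np.round(np.percentile(u[m],[0,1,50,99,100]),4),'v',np.round(np.percentile(v[m],[0,1,50,99,100]),4))
m=(abs(v)<.06)&(u>-.3)&(u<.2)&(Z>.07)&(Z<.09)
print(np.histogram(u[m],np.arange(-.26,.04,.005)))
m=(abs(v)<.06)&(abs(u)<.05)&(Z>.094)&(Z<.106)
print(cv2.minAreaRect((P[m][:,:2]*1000).astype(np.float32)))
go(.39,.047,.22,-79.7)
E
```

```text
base 1577 u [-0.2986 -0.2588  0.0151  0.1828  0.1999] v [-0.0598 -0.0514  0.0013  0.0531  0.0599]
top stops 177 u [-0.1824 -0.182  -0.086   0.0188  0.0213] v [-0.0351 -0.0338  0.0003  0.0337  0.0346]
knobtop 39 u [-0.1736 -0.1159  0.0018  0.0205  0.0207] v [-0.0064 -0.0063  0.0019  0.0076  0.0077]
(array([ 0,  0,  0,  0,  0,  0,  0,  0,  0,  0,  0,  0,  0,  0,  0, 11, 24,
       33,  0,  0,  0,  0,  0,  0,  0,  0,  0,  0,  0,  0,  0,  0,  0,  1,
       25, 32,  9,  0,  0,  0,  0,  0,  0,  0,  0,  0,  0,  0,  2,  3,  8,
        7, 10,  5,  4,  1,  2,  0,  0]), array([-2.60000000e-01, -2.55000000e-01, -2.50000000e-01, -2.45000000e-01,
       -2.40000000e-01, -2.35000000e-01, -2.30000000e-01, -2.25000000e-01,
       -2.20000000e-01, -2.15000000e-01, -2.10000000e-01, -2.05000000e-01,
       -2.00000000e-01, -1.95000000e-01, -1.90000000e-01, -1.85000000e-01,
       -1.80000000e-01, -1.75000000e-01, -1.70000000e-01, -1.65000000e-01,
       -1.60000000e-01, -1.55000000e-01, -1.50000000e-01, -1.45000000e-01,
       -1.40000000e-01, -1.35000000e-01, -1.30000000e-01, -1.25000000e-01,
       -1
[... 159 characters left out ...]
e-02, -7.50000000e-02, -7.00000000e-02, -6.50000000e-02,
       -6.00000000e-02, -5.50000000e-02, -5.00000000e-02, -4.50000000e-02,
       -4.00000000e-02, -3.50000000e-02, -3.00000000e-02, -2.50000000e-02,
       -2.00000000e-02, -1.50000000e-02, -1.00000000e-02, -5.00000000e-03,
        2.22044605e-16,  5.00000000e-03,  1.00000000e-02,  1.50000000e-02,
        2.00000000e-02,  2.50000000e-02,  3.00000000e-02,  3.50000000e-02]))
((391.7014465332031, 46.537315368652344), (42.40261459350586, 14.065803527832031), 9.354479789733887)
now [0.1791 0.5983 0.2191] phi 73.3 gap 0.0922 q7 -0.08 t 0.1 F [-0.4 -0.9  0.5] 
  shift cm [-2.000e-02 -4.677e+01  3.601e+01] turn [2.671e+00 1.900e-03 2.000e-04]
```

Request:
servo_tool(
  targets="9.1 0 -46.8 36 2.67 0 0;9.1 0 -46.8 36 2.67 0 0;9.1 0 -46.8 36 2.67 0 0;9.1 0 -46.8 36 2.67 0 0;9.1 0 -46.8 36 2.67 0 0;9.1 0 -46.8 36 2.67 0 0;9.1 0 -46.8 36 2.67 0 0;9.1 0 -46.8 36 2.67 0 0;9.1 0 -46.8 36 2.67 0 0;9.1 0 -46.8 36 2.67 0 0;9.1 0 -46.8 36 2.67 0 0;9.1 0 -46.8 36 2.67 0 0",
)

```text
time_s: 1.1
position: [0.3576, 0.1296, 0.2198]
tool_rot: [0.553, 0.441, -0.553, 0.44]
wrist_force: [1.1, 0.5, -0.3]
finger_gap: 0.091
```

Run:
```python
from h import *
go(.3915,.047,.22,-80)
```

```text
now [0.3576 0.1296 0.2198] phi -12.9 gap 0.091 q7 -0.7 t 1.1 F [ 1.1  0.5 -0.3] 
  shift cm [-0.02  5.16  7.29] turn [ 1.1704e+00 -3.0000e-04  4.0000e-04]
```

Request:
servo_tool(
  targets="4 0 5.2 7.3 1.17 0 0;4 0 5.2 7.3 1.17 0 0;4 0 5.2 7.3 1.17 0 0;4 0 5.2 7.3 1.17 0 0;4 0 5.2 7.3 1.17 0 0;4 0 5.2 7.3 1.17 0 0;4 0 5.2 7.3 1.17 0 0;4 0 5.2 7.3 1.17 0 0;4 0 5.2 7.3 1.17 0 0;4 0 5.2 7.3 1.17 0 0;4 0 5.2 7.3 1.17 0 0;4 0 5.2 7.3 1.17 0 0",
)

```text
time_s: 2.1
position: [0.3922, 0.0491, 0.2197]
tool_rot: [-0.704, -0.065, 0.704, -0.065]
wrist_force: [-0.1, -0.2, 0.4]
finger_gap: 0.0403
```

Run:
```python
from h import *
go(.3915,.047,.22,-80)
c=cam('wrist'); save(c,'w1.png',k=1.25); print(c['T'].round(3))
P=cloud(c); Z=P[...,2]
for nm,lo,hi in(('bar',.092,.106),('stops',.076,.09),('base',.009,.015),('sled',.036,.046)):
    m=(abs(Z-(lo+hi)/2)<(hi-lo)/2).astype(np.uint8)
    n,l,st,ce=cv2.connectedComponentsWithStats(m)
    for i in range(1,n):
        if st[i,4]>300: print(nm,st[i],ce[i].round(),np.round(cv2.minAreaRect((P[l==i][:,:2]*1000).astype(np.float32))[0],1),cv2.minAreaRect((P[l==i][:,:2]*1000).astype(np.float32))[1:], np.median(Z[l==i]).round(4))
```

```text
now [0.3922 0.0491 0.2197] phi -79.5 gap 0.0403 q7 -1.6 t 2.1 F [-0.1 -0.2  0.4] 
  shift cm [-0.03  0.19  0.11] turn [ 0.0083  0.0003 -0.    ]
[[ 0.182 -0.944 -0.275  0.467]
 [-0.983 -0.175 -0.05   0.063]
 [-0.001  0.279 -0.96   0.385]
 [ 0.     0.     0.     1.   ]]
bar [249 158  16  46 712] [256. 181.] [395.9  48.4] ((43.253170013427734, 14.59919261932373), 10.765469551086426) 0.0996
stops [219  83  76  12 898] [256.  89.] [479.  64.] ((9.77786922454834, 69.67622375488281), 10.484492301940918) 0.0842
base [  214     0    85   265 13606] [256. 125.] [415.6  52.2] ((313.55242919921875, 90.1790542602539), 10.559826850891113) 0.0121
sled [ 230   96   53   99 3604] [256. 133.] [419.7  52.9] ((109.09004974365234, 56.04322814941406), 10.525867462158203) 0.0408
sled [434 224  69  41 678] [474. 246.] [ 345.1 -229.5] ((42.82997512817383, 79.78507995605469), 37.53277587890625) 0.0365
```

View pics/w1.png

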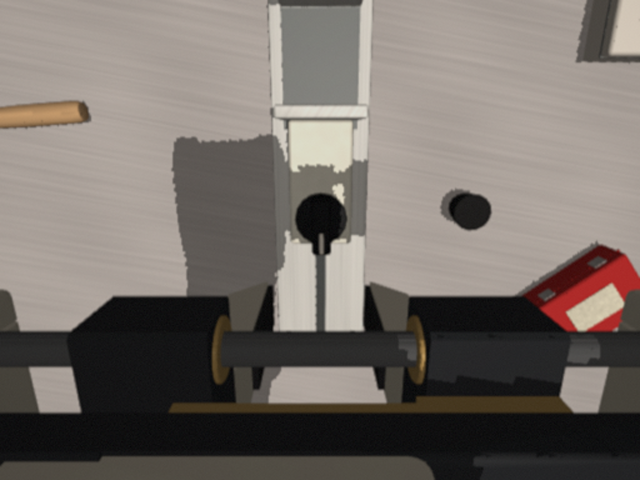

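Run:
```python
from h import *
go(.3938,.0477,.0945,-79.5)
```

```text
now [0.3923 0.0491 0.2197] phi -79.5 gap 0.0401 q7 -1.6 t 2.1 F [ 0.7 -0.1  0.1] 
  shift cm [12.52  0.16 -0.13] turn [-0.0003  0.0002  0.    ]
```

Request:
servo_tool(
  targets="4 4 0.16 -0.13 0 0 0;4 8 0.16 -0.13 0 0 0;4 10 0.16 -0.13 0 0 0;4 11.5 0.16 -0.13 0 0 0;4 12.5 0.16 -0.13 0 0 0;4 12.5 0.16 -0.13 0 0 0;1 12.5 0.16 -0.13 0 0 0;1 12.5 0.16 -0.13 0 0 0;1 12.5 0.16 -0.13 0 0 0;1 12.5 0.16 -0.13 0 0 0;1 12.5 0.16 -0.13 0 0 0;1 12.5 0.16 -0.13 0 0 0",
  grip_force=30,
)

```text
time_s: 3.15
position: [0.3942, 0.048, 0.0952]
tool_rot: [0.705, 0.064, -0.704, 0.064]
wrist_force: [0.0, 0.3, 1.2]
finger_gap: 0.0105
```

Run:
```python
from h import *
go(.3938,.0477,.0945,40)
```

```text
now [0.3942 0.048  0.0952] phi -79.6 gap 0.0105 q7 -1.35 t 3.1 F [0.  0.3 1.2] 
  shift cm [0.07 0.02 0.05] turn [-2.0879e+00 -1.0000e-03 -7.0000e-04]
```

Run:
```python
from h import *
a=cam('side'); b=cam('wrist'); print(bot.sense()['finger_gap'])
s=cv2.resize(a['p'][180:290,170:350],(720,440),interpolation=cv2.INTER_CUBIC)
w=cv2.resize(b['p'][:,100:412],(270,332)); 
o=np.zeros((440,800,3),np.uint8);o[:,:530]=s[:,100:630];o[:332,530:]=w
cv2.imwrite('pics/a2.png',o[...,::-1])
```

```text
0.01019157113629865
```

View pics/a2.png

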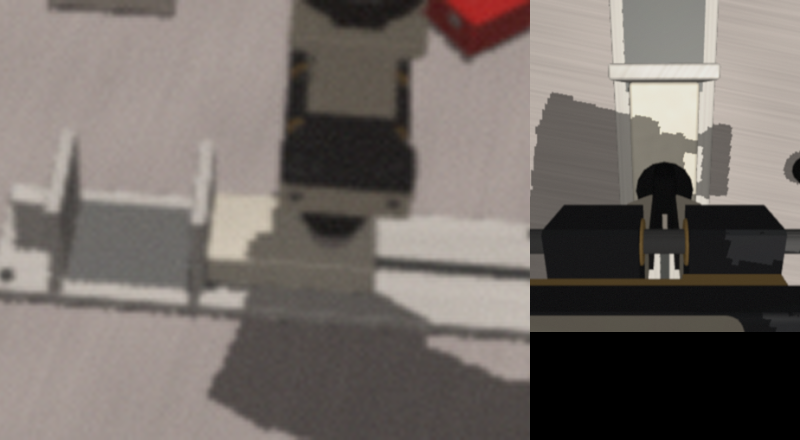

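Run:
```python
from h import *
s=bot.sense(); p=s['position']; Rm=R.from_quat(s['tool_rot']).as_matrix(); print(p,s['q'].round(3))
c=load('wrist'); f=192/np.tan(np.radians(c['fovy'])/2); Ti=np.linalg.inv(c['T'])
for d in(-.05,0,.003,.022):
    q=Ti[:3,:3]@(p+Rm[:,0]*d)+Ti[:3,3]; print(d,q.round(3),(f*q[:2]/q[2]+[c['cx'],c['cy']]).round())
P=cloud(c)
for v in range(170,330,8): print(v,P[v,256].round(3),c['p'][v,256], '|',P[v,238].round(3))
print('cam pos', c['T'][:3,3]-p)
```

```text
[0.39410418 0.04784986 0.09502889] [-0.761  0.268  0.617  2.285 -0.256  0.652 -1.346]
-0.05 [0.    0.04  0.132] [256. 288.]
0 [0.    0.027 0.18 ] [255. 239.]
0.003 [0.    0.026 0.182] [255. 236.]
0.022 [0.    0.02  0.201] [255. 224.]
170 [0.423 0.053 0.042] [126 122 111] | [0.421 0.065 0.041]
178 [0.417 0.052 0.042] [128 122 111] | [0.414 0.064 0.04 ]
186 [0.411 0.05  0.041] [109 104  95] | [0.409 0.063 0.041]
194 [0.417 0.052 0.083] [7 7 9] | [0.412 0.062 0.071]
202 [0.417 0.052 0.097] [13 14 11] | [0.407 0.061 0.071]
210 [0.413 0.051 0.099] [12 12 12] | [0.401 0.06  0.07 ]
218 [0.409 0.05  0.1  ] [15 13 13] | [0.395 0.06  0.07 ]
226 [0.404 0.049 0.101] [13 16 14] | [0.404 0.059 0.104]
234 [0.399 0.048 0.1  ] [14 13 13] | [0.403 0.059 0.114]
242 [0.394 0.047 0.099] [10 12 11] | [0.404 0.058 0.124]
250 [0.39  0.047 0.101] [133 124 115] | [0.404 0.058 0.131]
258 [0.385 0.046 0.101] [133 125 115] | [0.402 0.057 0.137]
266 [0.425 0.053 0.182] [39 38 36] | [0.424 0.058 0.182]
274 [0.424 0.053 0.184] [44 44 44] | [0.423 0.058 0.184]
282 [0.422 0.053 0.185] [50 50 49] | [0.421 0.058 0.185]
290 [0.419 0.052 0.185] [47 46 46] | [0.419 0.057 0.185]
298 [0.298 0.03  0.012] [74 75 72] | [0.39  0.055 0.148]
306 [0.29  0.028 0.013] [75 76 72] | [0.386 0.054 0.148]
314 [0.281 0.026 0.012] [76 76 72] | [0.278 0.043 0.011]
322 [0.416 0.052 0.194] [76 69 56] | [0.415 0.056 0.194]
cam pos [0.07421927 0.01387955 0.16504832]
```

Request:
servo_tool(
  targets="0 0 0 0 0 0 0;0 0 0 0 0 0 0;0 0 0 0 0 0 0;0 0 0 0 0 0 0",
  grip_force=30,
)

```text
time_s: 3.58
position: [0.394, 0.0477, 0.0948]
tool_rot: [-0.704, -0.064, 0.704, -0.064]
wrist_force: [0.3, -0.7, 0.2]
finger_gap: 0.0002
```

Run:
```python
from h import *
for n in('side','wrist'):
    c=cam(n); P=cloud(c); p=np.array([.394,.048])
    a=np.radians(10.5); e=np.array([np.cos(a),np.sin(a)]); g=np.array([-e[1],e[0]])
    u=(P[...,:2]-p)@e; v=(P[...,:2]-p)@g; Z=P[...,2]
    print(n)
    for zl in np.arange(.066,.16,.006):
        m=(abs(u)<.06)&(abs(v)<.1)&(Z>=zl)&(Z<zl+.006)
        if m.sum()>3: print(round(zl,3),m.sum(),'u',np.percentile(u[m],[0,50,100]).round(3),'v',np.percentile(v[m],[0,50,100]).round(3))
    if n=='side': save(c,'s3.png',(200,170,340,290),5)
```

```text
side
0.066 55 u [-0.019  0.002  0.02 ] v [0.006 0.013 0.023]
0.072 9 u [-0.013 -0.     0.02 ] v [0.01  0.013 0.022]
wrist
0.066 1339 u [-0.008  0.007  0.023] v [-0.022 -0.007  0.022]
0.072 55 u [0.011 0.023 0.024] v [-0.01  -0.     0.007]
0.078 68 u [0.02  0.023 0.024] v [-0.007  0.     0.008]
0.084 77 u [0.02  0.023 0.024] v [-0.007 -0.     0.007]
0.09 80 u [0.021 0.023 0.024] v [-0.007  0.     0.007]
0.096 664 u [0.009 0.017 0.023] v [-0.007  0.     0.008]
0.102 112 u [0.009 0.011 0.012] v [-0.009 -0.     0.009]
0.108 242 u [0.009 0.011 0.012] v [-0.015 -0.     0.016]
0.114 147 u [0.009 0.011 0.012] v [-0.016  0.     0.017]
0.12 85 u [0.009 0.01  0.012] v [-0.003  0.     0.004]
0.126 96 u [0.009 0.01  0.012] v [-0.003  0.     0.004]
0.132 78 u [0.009 0.01  0.012] v [-0.003 -0.     0.004]
0.138 45 u [0.009 0.01  0.011] v [-0.002 -0.     0.002]
0.144 206 u [-0.01  -0.005 -0.   ] v [-0.002  0.     0.003]
0.156 25 u [-0.006 -0.002 -0.   ] v [-0.002  0.003  0.003]
```

View pics/s3.png

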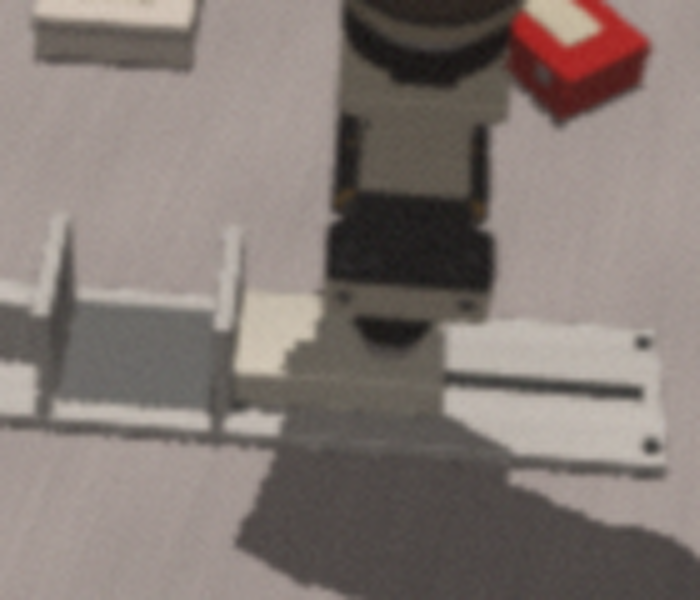

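Request:
servo_tool(
  targets="4 0 0 0 0 0 0;4 0 0 0 0 0 0;4 0 0 0 0 0 0;4 0 0 0 0 0 0;4 0.5 0 0 0 0 0;4 1 0 0 0 0 0;4 1.5 0 0 0 0 0;4 2 0 0 0 0 0;4 2 0 0 0 0 0;4 2 0 0 0 0 0",
)

```text
time_s: 4.52
position: [0.3936, 0.0475, 0.0744]
tool_rot: [-0.704, -0.064, 0.705, -0.064]
wrist_force: [0.6, 0.5, 0.0]
finger_gap: 0.0401
```

Run:
```python
from h import *
go(.394,.048,.072,-79.5)
c=cam('wrist'); P=cloud(c); p=np.array([.394,.048])
a=np.radians(10.5); e=np.array([np.cos(a),np.sin(a)]); g=np.array([-e[1],e[0]])
u=(P[...,:2]-p)@e; v=(P[...,:2]-p)@g; Z=P[...,2]
for zl in np.arange(.066,.13,.006):
    m=(abs(u)<.06)&(abs(v)<.1)&(Z>=zl)&(Z<zl+.006)
    if m.sum()>3: print(round(zl,3),m.sum(),'u',np.percentile(u[m],[0,50,100]).round(3),'v',np.percentile(v[m],[0,50,100]).round(3))
```

```text
now [0.3936 0.0475 0.0744] phi -79.7 gap 0.0401 q7 -1.3 t 4.5 F [0.6 0.5 0. ] 
  shift cm [ 0.24 -0.04 -0.04] turn [-0.0029  0.0011 -0.0003]
0.066 2015 u [-0.018  0.004  0.023] v [-0.021 -0.006  0.021]
0.072 81 u [0.005 0.023 0.024] v [-0.007  0.001  0.016]
0.078 178 u [-0.01   0.022  0.024] v [-0.026  0.     0.026]
0.084 362 u [-0.01   0.011  0.024] v [-0.033  0.     0.032]
0.09 495 u [-0.008  0.011  0.024] v [-0.036 -0.001  0.036]
0.096 1931 u [-0.004  0.011  0.024] v [-0.036  0.     0.036]
0.102 406 u [-0.001  0.011  0.012] v [-0.034  0.02   0.034]
0.108 375 u [0.002 0.011 0.012] v [-0.033  0.02   0.033]
0.114 384 u [-0.01   0.011  0.012] v [-0.031 -0.02   0.031]
0.12 262 u [-0.011  0.011  0.012] v [-0.03  0.02  0.03]
0.126 328 u [-0.012 -0.005  0.002] v [-0.023  0.02   0.023]
```

Request:
servo_tool(
  targets="4 0.5 0 0.1 0 0 0;4 0.5 0 0.1 0 0 0;4 0.5 0 0.1 0 0 0;0.5 0.5 0 0.1 0 0 0;0.5 0.5 0 0.1 0 0 0;0.5 0.5 0 0.1 0 0 0;0.5 0.5 0 0.1 0 0 0;0.5 0.5 0 0.1 0 0 0;0.5 0.5 0 0.1 0 0 0",
  grip_force=30,
)

```text
time_s: 5.32
position: [0.3932, 0.0473, 0.0699]
tool_rot: [0.704, 0.064, -0.704, 0.064]
wrist_force: [0.1, -0.5, 1.9]
finger_gap: 0.0149
```

Request:
servo_tool(
  targets="0.5 0 0 0 -0.08 0 0;0.5 0 0 0 -0.16 0 0;0.5 0 0 0 -0.24 0 0;0.5 0 0 0 -0.32 0 0;0.5 0 0 0 -0.4 0 0;0.5 0 0 0 -0.48 0 0;0.5 0 0 0 -0.56 0 0;0.5 0 0 0 -0.64 0 0;0.5 0 0 0 -0.72 0 0;0.5 0 0 0 -0.8 0 0;0.5 0 0 0 -0.88 0 0;0.5 0 0 0 -0.96 0 0",
)

```text
time_s: 6.32
position: [0.3942, 0.046, 0.0699]
tool_rot: [0.595, 0.382, -0.594, 0.383]
wrist_force: [6.0, -9.3, -5.0]
finger_gap: 0.0148
```

Request:
servo_tool(
  targets="0.5 0 0 0 -0.08 0 0;0.5 0 0 0 -0.16 0 0;0.5 0 0 0 -0.24 0 0;0.5 0 0 0 -0.32 0 0;0.5 0 0 0 -0.4 0 0;0.5 0 0 0 -0.48 0 0;0.5 0 0 0 -0.56 0 0;0.5 0 0 0 -0.64 0 0;0.5 0 0 0 -0.72 0 0;0.5 0 0 0 -0.8 0 0;0.5 0 0 0 -0.88 0 0;0.5 0 0 0 -0.96 0 0",
)

```text
time_s: 7.32
position: [0.3937, 0.0457, 0.0698]
tool_rot: [0.351, 0.613, -0.352, 0.614]
wrist_force: [3.8, -9.4, -1.8]
finger_gap: 0.0149
```

Request:
servo_tool(
  targets="0.5 0 0 0 -0.06 0 0;0.5 0 0 0 -0.12 0 0;0.5 0 0 0 -0.18 0 0;0.5 0 0 0 -0.18 0 0;0.5 0 0 0 -0.18 0 0;0.5 0 0 0 -0.18 0 0",
)

```text
time_s: 7.82
position: [0.3936, 0.0459, 0.0698]
tool_rot: [0.295, 0.642, -0.296, 0.643]
wrist_force: [4.0, -9.1, -2.5]
finger_gap: 0.0148
```

Run:
```python
from h import *
a=np.radians(10.5); d=.058*np.array([-np.cos(a),-np.sin(a)])
p=bot.sense()['position']; print(bot.sense()['moment'])
go(p[0]+d[0],p[1]+d[1],p[2],40.6)
```

```text
[-1.95583148 -0.7511001   0.19217326]
now [0.3936 0.0459 0.0698] phi 40.6 gap 0.0148 q7 0.47 t 7.8 F [ 4.  -9.1 -2.5] 
  shift cm [-0.   -5.02 -2.91] turn [-0.0004  0.0016  0.0004]
```

Request:
servo_tool(
  targets="0.5 0 -0.5 -0.29 0 0 0;0.5 0 -1 -0.58 0 0 0;0.5 0 -1.5 -0.87 0 0 0;0.5 0 -2 -1.16 0 0 0;0.5 0 -2.5 -1.45 0 0 0;0.5 0 -3 -1.74 0 0 0;0.5 0 -3.5 -2.03 0 0 0;0.5 0 -4 -2.32 0 0 0;0.5 0 -4.5 -2.61 0 0 0;0.5 0 -5 -2.9 0 0 0;0.5 0 -5 -2.9 0 0 0;0.5 0 -5 -2.9 0 0 0",
)

```text
time_s: 8.82
position: [0.3353, 0.0351, 0.0697]
tool_rot: [0.295, 0.643, -0.296, 0.642]
wrist_force: [-0.3, -11.0, 2.5]
finger_gap: 0.0149
```

Request:
servo_tool(
  targets="3.5 0 0 0 0 0 0;3.5 0 0 0 0 0 0;3.5 0 0 0 0 0 0;3.5 0 0 0 0 0 0;3.5 -4 0 0 0 0 0;3.5 -8 0 0 0 0 0;6 -12 0 0 0 0 0;9.1 -16 0 0 0 0 0;9.1 -18 0 0 0 0 0;9.1 -18 0 0 0 0 0;9.1 -18 0 0 0 0 0",
)

```text
time_s: 9.73
position: [0.3369, 0.0373, 0.2508]
tool_rot: [0.296, 0.642, -0.294, 0.643]
wrist_force: [-1.2, 1.1, -0.2]
finger_gap: 0.0637
```

```bash
cat >> h.py <<'E'
def comps(c,lo,hi,nmin=300,bright=None):
    P=cloud(c); Z=P[...,2]; m=((Z>lo)&(Z<hi)); 
    if bright: m&=c['p'].min(-1)>bright
    n,l,st,ce=cv2.connectedComponentsWithStats(m.astype(np.uint8)); out=[]
    for i in range(1,n):
        if st[i,4]<nmin: continue
        q=(P[l==i][:,:2]*1000).astype(np.float32); r=cv2.minAreaRect(q); (w,h),a=r[1:]; 
        if h>w: a+=90
        print('  c',np.round(r[0],1),'size',np.round(r[1],1),'long at',round((a+90)%180-90,1),'z',np.median(Z[l==i]).round(4),'rgb',c['p'][l==i].mean(0).round(),'bbox',st[i,:4])
E
python3 - <<'E'
from h import *
go(.58,.08,.25,-79.5)
c=cam('top')
for lo,hi in((.092,.108),(.074,.092),(.031,.046)): print(lo); comps(c,lo,hi,40)
E
```

```text
now [0.3369 0.0373 0.2508] phi 40.7 gap 0.0637 q7 0.44 t 9.7 F [-1.2  1.1 -0.2] 
  shift cm [ 0.16 21.21 12.62] turn [ 2.0979 -0.0023 -0.0031]
0.092
  c [832.9 557. ] size [186. 192.] long at -87.9 z 0.1054 rgb [161. 151. 136.] bbox [62 69 54 49]
  c [864.7 -20.6] size [128.7  92.8] long at 83.5 z 0.0988 rgb [155. 146. 132.] bbox [230  77  39  27]
  c [762.9 467.9] size [ 23.3 132.8] long at -36.5 z 0.1005 rgb [53. 50. 45.] bbox [97 97 26 28]
  c [727.6  83. ] size [25.2 28.8] long at -42.8 z 0.1039 rgb [127. 128. 121.] bbox [214 120   9   9]
  c [342.4 567. ] size [16.8 75.4] long at -65.0 z 0.0986 rgb [39. 36. 35.] bbox [ 62 222  22  12]
0.074
  c [769.5 481.3] size [ 47.3 179.3] long at -40.6 z 0.0835 rgb [53. 49. 45.] bbox [88 91 36 37]
  c [823.1 -15.3] size [129.1  12.4] long at 82.3 z 0.0856 rgb [45. 42. 38.] bbox [230  97  36   9]
  c [748.6 -76.8] size [68.5 68.4] long at 31.0 z 0.0834 rgb [109. 108. 102.] bbox [255 112  19  20]
  c [ 736.8 -252.2] size [52.4 47.2] long at 86.7 z 0.082 rgb [65. 39. 25.] bbox [305 120  15  14]
  c [ 630.4 -662.5] size [142.4 148.3] long at -4
[... 697 characters left out ...]
00.6  68.7] long at 10.0 z 0.0358 rgb [166. 159. 144.] bbox [282 148  22  28]
  c [ 599.2 -399.8] size [ 68.1 102. ] long at -10.4 z 0.0359 rgb [166. 159. 145.] bbox [340 153  23  30]
  c [ 525.4 -610.3] size [53.9 17.2] long at 73.3 z 0.0399 rgb [40. 37. 34.] bbox [403 184  15   8]
  c [ 418.6 -380.5] size [99.9 69.9] long at 9.3 z 0.0364 rgb [166. 162. 147.] bbox [335 202  23  30]
  c [ 396.3 -530. ] size [ 68.2 101.5] long at -53.2 z 0.0366 rgb [166. 147.  70.] bbox [372 210  33  30]
  c [ 344.1 -237.1] size [ 67.7 101. ] long at -41.2 z 0.0363 rgb [152.  66.  59.] bbox [290 221  32  32]
  c [ 233.2 -427.7] size [67.8 99.2] long at -1.0 z 0.0366 rgb [166. 150.  70.] bbox [350 255  20  29]
```

Request:
servo_tool(
  targets="9.1 0 17 10 2.1 0 0;9.1 0 17 10 2.1 0 0;9.1 0 17 10 2.1 0 0;9.1 0 17 10 2.1 0 0;9.1 0 17 10 2.1 0 0;9.1 0 17 10 2.1 0 0;9.1 0 17 10 2.1 0 0;9.1 0 17 10 2.1 0 0;9.1 0 17 10 2.1 0 0;9.1 0 17 10 2.1 0 0;9.1 0 17 10 2.1 0 0;9.1 0 17 10 2.1 0 0",
)

```text
time_s: 10.78
position: [0.5293, 0.0718, 0.2477]
tool_rot: [-0.653, -0.267, 0.656, -0.267]
wrist_force: [-0.8, -0.9, -0.0]
finger_gap: 0.091
```

Run:
```python
from h import *
go(.51,.069,.25,-79.5)
```

```text
now [0.5293 0.0718 0.2477] phi -45.6 gap 0.091 q7 -0.96 t 10.8 F [-0.8 -0.9 -0. ] 
  shift cm [-0.22 -1.15  1.58] turn [0.5914 0.0036 0.0006]
```

Request:
servo_tool(
  targets="9.1 0 -1.1 1.6 0.59 0 0;9.1 0 -1.1 1.6 0.59 0 0;9.1 0 -1.1 1.6 0.59 0 0;9.1 0 -1.1 1.6 0.59 0 0;9.1 0 -1.1 1.6 0.59 0 0;9.1 0 -1.1 1.6 0.59 0 0;9.1 0 -1.1 1.6 0.59 0 0",
)

```text
time_s: 11.37
position: [0.5104, 0.0685, 0.2484]
tool_rot: [-0.703, -0.068, 0.705, -0.069]
wrist_force: [0.4, 0.3, -0.4]
finger_gap: 0.0912
```

Run:
```python
from h import *
go(.617,-.187,.25,-80)
c=cam('wrist'); save(c,'w4.png',k=1.25)
for lo,hi in((.094,.106),(.079,.090),(.036,.046)): print(lo); comps(c,lo,hi,100)
P=cloud(c); Z=P[...,2]; g=c['p'].astype(int).max(-1)
m=(abs(Z-.012)<.004)&(g<110)&(P[...,0]>.43)
n,l,st,ce=cv2.connectedComponentsWithStats(m.astype(np.uint8))
for i in range(1,n):
    if st[i,4]>800: print(st[i],cv2.minAreaRect((P[l==i][:,:2]*1000).astype(np.float32)))
```

```text
now [0.5104 0.0685 0.2484] phi -78.9 gap 0.0912 q7 -1.52 t 11.4 F [ 0.4  0.3 -0.4] 
  shift cm [-0.16 27.13 -5.53] turn [ 0.0195  0.0026 -0.0005]
0.094
  c [338.1  39. ] size [14.7 44.7] long at -61.0 z 0.099 rgb [42. 39. 37.] bbox [235 309  36  21]
0.079
  c [569.6  80.7] size [ 9.2 69.5] long at -78.8 z 0.0847 rgb [165. 161. 153.] bbox [221 113  68  10]
  c [418.4  52.8] size [10.6 68.4] long at -79.7 z 0.084 rgb [149. 145. 137.] bbox [224 247  59  10]
  c [340.9  39.9] size [10.6 43.3] long at -62.6 z 0.0846 rgb [9. 9. 9.] bbox [236 301  34  19]
0.036
  c [ 621.9 -183.6] size [96.9 64.1] long at 9.6 z 0.0365 rgb [183. 174. 157.] bbox [455  71  57  86]
  c [422.9  53.2] size [ 2.3 69.4] long at -80.5 z 0.0417 rgb [70. 68. 65.] bbox [227 232  54   5]
  c [385.6  46.6] size [13.6 53.8] long at -79.4 z 0.0407 rgb [177. 170. 154.] bbox [233 256  41   9]
[ 219  108   71   96 4153] ((515.554443359375, 70.99150085449219), (125.30329132080078, 89.81034851074219), 10.655810356140137)
```

View pics/w4.png

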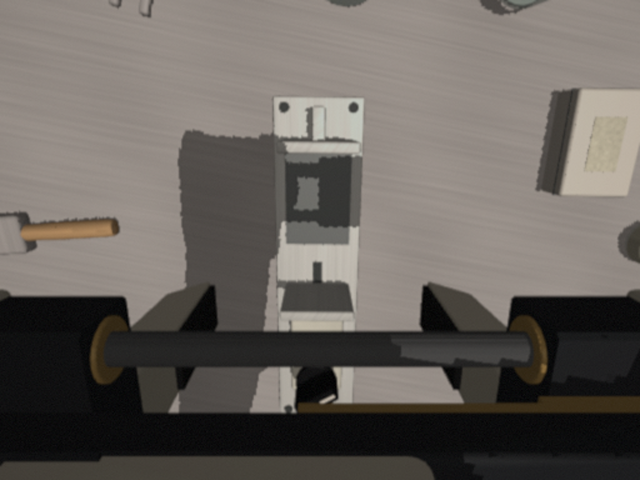

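Request:
servo_tool(
  targets="9.1 -0.1 27.1 -5.5 0.0195 0 0;9.1 -0.1 27.1 -5.5 0.0195 0 0;9.1 -0.1 27.1 -5.5 0.0195 0 0;9.1 -0.1 27.1 -5.5 0.0195 0 0;9.1 -0.1 27.1 -5.5 0.0195 0 0;9.1 -0.1 27.1 -5.5 0.0195 0 0;9.1 -0.1 27.1 -5.5 0.0195 0 0;9.1 -0.1 27.1 -5.5 0.0195 0 0;9.1 -0.1 27.1 -5.5 0.0195 0 0;9.1 -0.1 27.1 -5.5 0.0195 0 0",
)

```text
time_s: 12.25
position: [0.6163, -0.1864, 0.25]
tool_rot: [-0.704, -0.062, 0.705, -0.061]
wrist_force: [0.3, 0.3, -0.4]
finger_gap: 0.0909
```

Run:
```python
from h import *
c=cam('wrist'); comps(c,.032,.040,400)
go(.617,-.187,.012,-80)
```

```text
c [726.6  72.1] size [27.1 54.5] long at -23.1 z 0.036 rgb [88. 90. 85.] bbox [22  0 37 50]
  c [ 622.7 -185.1] size [97.9 68.3] long at 10.1 z 0.0359 rgb [138. 132. 120.] bbox [227 120  57  79]
  c [ 604.3 -398.4] size [68.8 99.9] long at -10.9 z 0.0358 rgb [182. 173. 157.] bbox [376 158  82  82]
  c [ 432.1 -357.8] size [36.9 55.8] long at -77.6 z 0.0356 rgb [176. 165. 151.] bbox [331 299  40  23]
now [ 0.6164 -0.1857  0.2503] phi -80.0 gap 0.091 q7 -1.01 t 12.3 F [-0.4  0.5 -0.3] 
  shift cm [23.83  0.17 -0.05] turn [-0.0006  0.0007  0.0013]
```

Request:
servo_tool(
  targets="9.1 4 0 0.55 0 0 0;9.1 8 0 0.55 0 0 0;9.1 12 0 0.55 0 0 0;9.1 16 0 0.55 0 0 0;9.1 19 0 0.55 0 0 0;9.1 21 0 0.55 0 0 0;9.1 21.5 0 0.55 0 0 0;9.1 22 0 0.55 0 0 0;9.1 22 0 0.55 0 0 0;9.1 22 0 0.55 0 0 0",
)

```text
time_s: 13.13
position: [0.6122, -0.1879, 0.0323]
tool_rot: [0.705, 0.061, -0.704, 0.061]
wrist_force: [-0.1, -0.1, 1.2]
finger_gap: 0.0911
```

Run:
```python
from h import *
go(.622,-.1852,.003,-80)
c=cam('wrist'); P=cloud(c); s=bot.sense()['position']; Z=P[...,2]
a=np.radians(10); e=np.array([np.cos(a),np.sin(a)]); g=np.array([-e[1],e[0]])
u=(P[...,:2]-s[:2])@e; v=(P[...,:2]-s[:2])@g
for zl in np.arange(.0,.08,.006):
    m=(abs(u)<.02)&(abs(v)<.1)&(Z>=zl)&(Z<zl+.006)
    if m.sum()>3: print(round(zl,3),m.sum(),'u',np.percentile(u[m],[0,50,100]).round(3),'v',np.percentile(v[m],[0,50,100]).round(3))
save(c,'w5.png')
```

```text
now [ 0.6122 -0.1879  0.0323] phi -80.1 gap 0.0911 q7 -0.92 t 13.1 F [-0.1 -0.1  1.2] 
  shift cm [ 2.94 -0.1  -1.  ] turn [-0.0025 -0.0021 -0.0006]
0.0 3813 u [-0.02   0.004  0.02 ] v [-0.1    0.043  0.1  ]
0.024 4 u [-0.017 -0.016 -0.014] v [-0.034 -0.034 -0.034]
0.03 2902 u [-0.018  0.003  0.02 ] v [-0.034 -0.     0.035]
0.036 3906 u [-0.014  0.004  0.02 ] v [-0.051  0.002  0.052]
0.042 389 u [-0.009  0.008  0.012] v [-0.057  0.046  0.059]
0.048 496 u [-0.007  0.01   0.012] v [-0.061 -0.045  0.062]
0.054 550 u [-0.004  0.011  0.012] v [-0.061  0.046  0.063]
0.06 575 u [-0.001  0.011  0.012] v [-0.062  0.046  0.063]
0.066 595 u [0.002 0.011 0.012] v [-0.063 -0.044  0.064]
0.072 656 u [-0.009  0.011  0.012] v [-0.063 -0.045  0.065]
0.078 528 u [-0.012  0.011  0.012] v [-0.063  0.046  0.064]
```

View pics/w5.png

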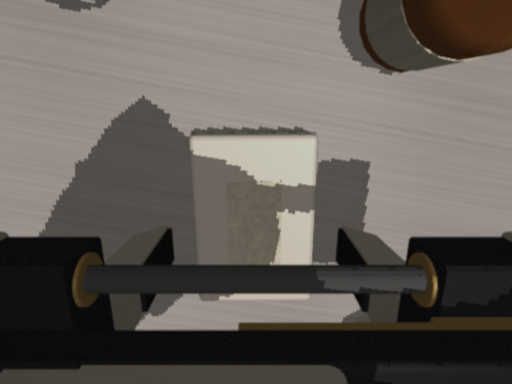

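Request:
servo_tool(
  targets="9.1 0.5 -0.1 -1 0 0 0;9.1 1 -0.1 -1 0 0 0;9.1 1.5 -0.1 -1 0 0 0;9.1 2 -0.1 -1 0 0 0;9.1 2.5 -0.1 -1 0 0 0;9.1 2.9 -0.1 -1 0 0 0;9.1 2.9 -0.1 -1 0 0 0;6 2.9 -0.1 -1 0 0 0;6 2.9 -0.1 -1 0 0 0;6 2.9 -0.1 -1 0 0 0;6 2.9 -0.1 -1 0 0 0;6 2.9 -0.1 -1 0 0 0",
  grip_force=15,
)

```text
time_s: 14.18
position: [0.621, -0.1856, 0.0021]
tool_rot: [0.705, 0.06, -0.704, 0.06]
wrist_force: [0.4, 0.1, 0.9]
finger_gap: 0.0678
```

Request:
servo_tool(
  targets="6 -3 0 0 0 0 0;6 -6 0 0 0 0 0;6 -10 0 0 0 0 0;6 -14 0 0 0 0 0;6 -18 0 0 0 0 0;6 -21 0 0 0 0 0;6 -21 0 0 0 0 0;6 -21 0 0 0 0 0",
)

```text
time_s: 14.85
position: [0.6217, -0.1857, 0.2138]
tool_rot: [0.706, 0.06, -0.703, 0.061]
wrist_force: [-0.4, -0.0, -2.8]
finger_gap: 0.0682
```

Run:
```python
from h import *
c=cam('wrist'); s=bot.sense(); print(s['position'])
comps(c,.15,.30,300)
go(.5175,.071,.25,-79.4)
```

```text
[ 0.62059295 -0.18520216  0.21173324]
  c [ 647.3 -180.8] size [ 50.7 129.6] long at -79.8 z 0.2478 rgb [112. 107.  98.] bbox [ 26 151 456 117]
  c [ 639. -102.] size [10.9  3.3] long at 5.9 z 0.2892 rgb [71. 67. 60.] bbox [  0 231  14  34]
  c [ 666.5 -258.5] size [8.  9.1] long at -20.0 z 0.2897 rgb [71. 67. 60.] bbox [496 231  16  35]
  c [ 620.5 -149.4] size [32.9  3.2] long at 11.3 z 0.2844 rgb [45. 43. 38.] bbox [130 294  51  36]
  c [ 599.5 -189. ] size [22.5 69.5] long at -76.0 z 0.2476 rgb [117. 110. 100.] bbox [187 294 136  36]
  c [ 632.6 -219.3] size [32.8  3.2] long at 9.0 z 0.2831 rgb [45. 43. 38.] bbox [329 294  49  28]
now [ 0.6206 -0.1852  0.2117] phi -80.2 gap 0.0678 q7 -1.0 t 14.9 F [-0.5  0.1 -2.4] 
  shift cm [ -3.82 -27.     5.79] turn [-0.0136 -0.0003  0.0003]
```

Request:
servo_tool(
  targets="6 0 -27 5.8 -0.0136 0 0;6 0 -27 5.8 -0.0136 0 0;6 0 -27 5.8 -0.0136 0 0;6 0 -27 5.8 -0.0136 0 0;6 0 -27 5.8 -0.0136 0 0;6 0 -27 5.8 -0.0136 0 0;6 0 -27 5.8 -0.0136 0 0;6 0 -27 5.8 -0.0136 0 0;6 0 -27 5.8 -0.0136 0 0;6 0 -27 5.8 -0.0136 0 0;6 0 -27 5.8 -0.0136 0 0",
)

```text
time_s: 15.82
position: [0.5176, 0.0692, 0.211]
tool_rot: [-0.704, -0.064, 0.705, -0.065]
wrist_force: [0.6, 0.6, -1.9]
finger_gap: 0.0679
```

```bash
cat >> h.py <<'E'
def held(c,s,rackdeg=10.6,seat=(.5155,.0707)):
    P=cloud(c); Z=P[...,2]; p=s['position']; a=np.radians(rackdeg); e=np.array([np.cos(a),np.sin(a)]); g=np.array([-e[1],e[0]])
    U=(P[...,:2]-np.array(seat))@e; V=(P[...,:2]-np.array(seat))@g
    print('tcp in seat frame (toward fixed stop, left)',np.round([(p[:2]-seat)@e,(p[:2]-seat)@g],4),'z',p[2].round(4))
    m=(abs(Z-p[2]-.0345)<.005)&(abs(U-(p[:2]-seat)@e)<.06)&(abs(V-(p[:2]-seat)@g)<.033)
    print(' held case u',np.percentile(U[m],[0,2,98,99.7]).round(4),'z',np.median(Z[m]).round(4))
    m=(abs(Z-p[2]-.0345)<.004)&(abs(U-.06)<.2); 
    comps(c,.079,.0885,100)
    w=(abs(Z-p[2]-.0345)<.005); comps(c,p[2]+.03,p[2]+.04,300)
E
python3 - <<'E'
from h import *
c=cam('wrist'); s=bot.sense(); held(c,s); go(.5155-.0025*.983,.0707-.0005,.0155,-79.4)
E
```

```text
tcp in seat frame (toward fixed stop, left) [ 0.0019 -0.0019] z 0.2112
 held case u [-0.0318 -0.0261  0.0522  0.0528] z 0.2449
  c [569.5  81.1] size [10.2 69.5] long at -79.5 z 0.0847 rgb [126. 123. 117.] bbox [215 122  76  12]
  c [543.4  74.6] size [ 50.3 102.6] long at -78.9 z 0.2449 rgb [122. 116. 106.] bbox [140 160 230 105]
  c [495.7  65.9] size [23.3 69.2] long at -74.9 z 0.245 rgb [111. 104.  95.] bbox [187 294 137  36]
now [0.5177 0.0692 0.2112] phi -79.5 gap 0.0677 q7 -1.5 t 15.9 F [ 0.8  1.  -1.1] 
  shift cm [19.57 -0.2   0.42] turn [-0.0026  0.0011 -0.0007]
```

Request:
servo_tool(
  targets="6 4 -0.2 0.46 0 0 0;6 8 -0.2 0.46 0 0 0;6 11 -0.2 0.46 0 0 0;6 13 -0.2 0.46 0 0 0;6 15 -0.2 0.46 0 0 0;6 16 -0.2 0.46 0 0 0;6 16 -0.2 0.46 0 0 0;6 16 -0.2 0.46 0 0 0",
)

```text
time_s: 16.53
position: [0.513, 0.0711, 0.0519]
tool_rot: [-0.704, -0.065, 0.704, -0.065]
wrist_force: [0.3, -1.1, -1.6]
finger_gap: 0.0674
```

Run:
```python
from h import *
c=cam('wrist'); s=bot.sense(); held(c,s); go(.51255,.07015,.0155,-79.4)
```

```text
tcp in seat frame (toward fixed stop, left) [-0.0018  0.001 ] z 0.0526
 held case u [-0.0364 -0.0301  0.0571  0.0581] z 0.0857
  c [544.2  77.1] size [ 61.1 102.6] long at -79.7 z 0.0856 rgb [132. 127. 117.] bbox [143 135 225 130]
  c [490.9  67.4] size [22.6 68.9] long at -75.8 z 0.0859 rgb [113. 106.  96.] bbox [187 294 137  36]
  c [569.5  80.7] size [ 9.7 70. ] long at -79.6 z 0.0848 rgb [177. 172. 163.] bbox [176 136 164  23]
  c [538.8  76.2] size [ 50.2 102.8] long at -79.7 z 0.0858 rgb [123. 117. 107.] bbox [140 161 230 104]
  c [490.   67.2] size [22.8 68.2] long at -77.5 z 0.0859 rgb [113. 106.  96.] bbox [187 294 137  36]
now [0.5136 0.0714 0.0526] phi -79.5 gap 0.0675 q7 -1.41 t 16.6 F [ 0.4 -0.5 -0.3] 
  shift cm [3.71 0.1  0.13] turn [-0.0012 -0.001  -0.0001]
```

Request:
servo_tool(
  targets="6 0.5 0.1 0.15 0 0 0;6 1 0.1 0.15 0 0 0;6 1.5 0.1 0.15 0 0 0;6 2 0.1 0.15 0 0 0;6 2.5 0.1 0.15 0 0 0;6 3 0.1 0.15 0 0 0;6 3.4 0.1 0.15 0 0 0;6 3.7 0.1 0.15 0 0 0;6 3.7 0.1 0.15 0 0 0;6 3.7 0.1 0.15 0 0 0",
)

```text
time_s: 17.42
position: [0.5114, 0.0706, 0.0147]
tool_rot: [-0.704, -0.065, 0.704, -0.065]
wrist_force: [-0.6, -0.4, -0.9]
finger_gap: 0.0676
```

Run:
```python
from h import *
go(.51255,.07015,.0155,-79.4)
```

```text
now [0.5114 0.0706 0.0147] phi -79.4 gap 0.0676 q7 -1.38 t 17.4 F [-0.6 -0.4 -0.9] 
  shift cm [-0.08  0.06 -0.1 ] turn [-0.0003  0.0003 -0.    ]
```

Request:
servo_tool(
  targets="9.1 0 0 0 0 0 0;9.1 0 0 0 0 0 0;9.1 0 0 0 0 0 0;9.1 0 0 0 0 0 0;9.1 -4 0 0 0 0 0;9.1 -8 0 0 0 0 0;9.1 -12 0 0 0 0 0;9.1 -16 0 0 0 0 0;9.1 -20 0 0 0 0 0;9.1 -20 0 0 0 0 0;9.1 -20 0 0 0 0 0;9.1 -20 0 0 0 0 0",
)

```text
time_s: 18.42
position: [0.5112, 0.0707, 0.2147]
tool_rot: [0.704, 0.065, -0.704, 0.065]
wrist_force: [0.1, 0.2, -0.4]
finger_gap: 0.091
```

Run:
```python
from h import *
c=cam('wrist'); comps(c,.044,.052,200); comps(c,.032,.040,300); go(.604,-.3985,.23,-100.8)
```

```text
c [512.3  71.3] size [99.6 68.1] long at 10.8 z 0.0479 rgb [134. 128. 117.] bbox [223 127  64  89]
now [0.5107 0.0706 0.214 ] phi -79.4 gap 0.0908 q7 -1.5 t 18.5 F [ 0.1 -0.6 -0.5] 
  shift cm [-1.61 47.83 -0.54] turn [ 3.735e-01  1.600e-03 -2.000e-04]
```

Request:
servo_tool(
  targets="9.1 -1.6 47.8 -0.54 0.373 0 0;9.1 -1.6 47.8 -0.54 0.373 0 0;9.1 -1.6 47.8 -0.54 0.373 0 0;9.1 -1.6 47.8 -0.54 0.373 0 0;9.1 -1.6 47.8 -0.54 0.373 0 0;9.1 -1.6 47.8 -0.54 0.373 0 0;9.1 -1.6 47.8 -0.54 0.373 0 0;9.1 -1.6 47.8 -0.54 0.373 0 0;9.1 -1.6 47.8 -0.54 0.373 0 0;9.1 -1.6 47.8 -0.54 0.373 0 0;9.1 -1.6 47.8 -0.54 0.373 0 0;9.1 -1.6 47.8 -0.54 0.373 0 0",
)

```text
time_s: 19.47
position: [0.6024, -0.404, 0.2282]
tool_rot: [-0.702, 0.069, 0.705, 0.068]
wrist_force: [-1.5, 0.7, 0.5]
finger_gap: 0.0907
```

Request:
servo_tool(
  targets="9.1 0 0 0 0 0 0;9.1 0 0 0 0 0 0;9.1 0 0 0 0 0 0",
)

```text
time_s: 19.72
position: [0.6044, -0.397, 0.2289]
tool_rot: [-0.703, 0.066, 0.705, 0.067]
wrist_force: [-0.6, -0.2, -0.4]
finger_gap: 0.0909
```

Run:
```python
from h import *
c=cam('wrist'); comps(c,.032,.040,300); comps(c,.054,.064,100); go(.604,-.3985,.002,-100.8)
```

```text
c [ 765.4 -373.3] size [  1.3 150.8] long at -84.4 z 0.0361 rgb [66. 62. 57.] bbox [136   0 139  47]
  c [ 643.9 -583.4] size [  3.3 185.6] long at -17.0 z 0.0361 rgb [62. 59. 54.] bbox [394  10  47 176]
  c [ 604.3 -399. ] size [ 68.  100.1] long at -10.7 z 0.0359 rgb [138. 133. 121.] bbox [228 125  59  84]
  c [ 415.5 -369.1] size [86.8 45.6] long at 78.0 z 0.036 rgb [181. 171. 155.] bbox [229 294  64  28]
  c [ 385.3 -490.7] size [52.2 26.8] long at 23.5 z 0.0357 rgb [175. 148.  63.] bbox [338 294  33  28]
  c [ 643.8 -583.3] size [  3.4 186.1] long at -17.2 z 0.0594 rgb [64. 61. 55.] bbox [401   2  55 190]
  c [ 740.7 -267.3] size [23.5 55. ] long at -19.5 z 0.0583 rgb [84. 73. 60.] bbox [89 35 28 59]
  c [ 535.7 -301. ] size [31.6 42.2] long at -10.6 z 0.0599 rgb [106. 100.  92.] bbox [172 226  29  35]
now [ 0.6047 -0.3964  0.2295] phi -100.7 gap 0.0908 q7 -1.01 t 19.8 F [ 0.6 -0.1  0.2] 
  shift cm [ 2.275e+01  2.600e-01 -1.000e-02] turn [0.0017 0.0018 0.0017]
```

Request:
servo_tool(
  targets="9.1 4 0.3 0 0 0 0;9.1 8 0.3 0 0 0 0;9.1 12 0.3 0 0 0 0;9.1 16 0.3 0 0 0 0;9.1 19 0.3 0 0 0 0;9.1 20.5 0.3 0 0 0 0;9.1 21.5 0.3 0 0 0 0;9.1 22.2 0.3 0 0 0 0;9.1 22.6 0.3 0 0 0 0;9.1 22.6 0.3 0 0 0 0;9.1 22.6 0.3 0 0 0 0",
)

```text
time_s: 20.68
position: [0.6049, -0.4017, 0.0064]
tool_rot: [0.705, -0.067, -0.703, -0.066]
wrist_force: [0.2, 0.3, 0.5]
finger_gap: 0.0911
```

Request:
servo_tool(
  targets="6 0 0 0 0 0 0;6 0 0 0 0 0 0;6 0 0 0 0 0 0;6 0 0 0 0 0 0;6 0 0 0 0 0 0;6 0 0 0 0 0 0",
  grip_force=15,
)

```text
time_s: 21.18
position: [0.6044, -0.4011, 0.0053]
tool_rot: [0.704, -0.066, -0.704, -0.066]
wrist_force: [-0.3, 1.4, 4.9]
finger_gap: 0.0681
```

Request:
servo_tool(
  targets="6 -3 0 0 0 0 0;6 -6 0 0 0 0 0;6 -10 0 0 0 0 0;6 -14 0 0 0 0 0;6 -18 0 0 0 0 0;6 -21 0 0 0 0 0;6 -21 0 0 0 0 0;6 -21 0 0 0 0 0",
)

```text
time_s: 21.85
position: [0.6046, -0.402, 0.2167]
tool_rot: [0.705, -0.067, -0.703, -0.066]
wrist_force: [-0.4, 0.4, -3.5]
finger_gap: 0.068
```

Run:
```python
from h import *
go(.5123,.0713,.21,-79.2)
```

```text
now [ 0.6046 -0.402   0.2167] phi -100.8 gap 0.068 q7 -1.0 t 21.9 F [-0.4  0.4 -3.5] 
  shift cm [  0.55 -44.77  17.93] turn [-0.3769 -0.0029 -0.0018]
```

Request:
servo_tool(
  targets="6 0 -44.8 17.9 -0.377 0 0;6 0 -44.8 17.9 -0.377 0 0;6 0 -44.8 17.9 -0.377 0 0;6 0 -44.8 17.9 -0.377 0 0;6 0 -44.8 17.9 -0.377 0 0;6 0 -44.8 17.9 -0.377 0 0;6 0 -44.8 17.9 -0.377 0 0;6 0 -44.8 17.9 -0.377 0 0;6 0 -44.8 17.9 -0.377 0 0;6 0 -44.8 17.9 -0.377 0 0;6 0 -44.8 17.9 -0.377 0 0;6 0 -44.8 17.9 -0.377 0 0",
)

```text
time_s: 22.85
position: [0.5092, 0.0775, 0.2128]
tool_rot: [-0.702, -0.069, 0.705, -0.068]
wrist_force: [0.6, -0.1, -1.2]
finger_gap: 0.068
```

Request:
servo_tool(
  targets="6 0 0 0 0 0 0;6 0 0 0 0 0 0;6 0 0 0 0 0 0",
)

```text
time_s: 23.1
position: [0.5112, 0.0715, 0.2135]
tool_rot: [-0.703, -0.066, 0.705, -0.067]
wrist_force: [-0.9, 0.1, -1.8]
finger_gap: 0.0678
```

Run:
```python
from h import *
c=cam('wrist'); s=bot.sense(); held(c,s); comps(c,.044,.052,100); go(.5123,.0713,.100,-79.2)
```

```text
tcp in seat frame (toward fixed stop, left) [-0.0038  0.001 ] z 0.2139
 held case u [-0.0365 -0.0344  0.0434  0.0446] z 0.2444
  c [569.6  80.7] size [ 9.9 68.8] long at -79.5 z 0.0848 rgb [169. 166. 157.] bbox [220 115  75  12]
  c [535.5  76.6] size [48.3 65.9] long at -79.2 z 0.2445 rgb [124. 118. 107.] bbox [181 166 148  99]
  c [513.1 113.8] size [20.2  8.6] long at 72.2 z 0.2489 rgb [58. 55. 49.] bbox [140 243  45  22]
  c [528.3  33.9] size [ 7.8 20.1] long at -49.9 z 0.249 rgb [57. 54. 48.] bbox [325 244  45  21]
  c [488.1  67.6] size [18.9 66.3] long at -77.5 z 0.2446 rgb [114. 107.  97.] bbox [190 294 131  31]
  c [548.1  78.1] size [26.5 67.6] long at -79.1 z 0.0479 rgb [116. 110. 101.] bbox [224 127  64  26]
now [0.5116 0.0709 0.2139] phi -79.3 gap 0.0675 q7 -1.51 t 23.1 F [-0.2  0.3 -1.8] 
  shift cm [11.39 -0.03 -0.1 ] turn [-0.0012  0.0018 -0.0009]
```

Request:
servo_tool(
  targets="6 4 0 -0.25 0 0 0;6 8 0 -0.25 0 0 0;6 11 0 -0.25 0 0 0;6 12.5 0 -0.25 0 0 0;6 13.5 0 -0.25 0 0 0;6 14 0 -0.25 0 0 0;6 14.5 0 -0.25 0 0 0;6 15 0 -0.25 0 0 0;6 15.3 0 -0.25 0 0 0;6 15.6 0 -0.25 0 0 0;6 15.6 0 -0.25 0 0 0;6 15.6 0 -0.25 0 0 0",
)

```text
time_s: 24.15
position: [0.5147, 0.0729, 0.0591]
tool_rot: [0.704, 0.067, -0.704, 0.067]
wrist_force: [-0.0, 0.2, -2.1]
finger_gap: 0.068
```

Run:
```python
from h import *
c=cam('wrist'); s=bot.sense(); held(c,s); go(.5155-.0012*.983,.0707-.0002,.0545,-79.2)
```

```text
tcp in seat frame (toward fixed stop, left) [-0.0003  0.0024] z 0.0592
 held case u [-0.0343 -0.0308  0.0472  0.0483] z 0.09
  c [567.8  81.5] size [13.4 72.3] long at -78.9 z 0.0848 rgb [150. 146. 138.] bbox [180 137 159  33]
  c [518.2 113.3] size [21.2 13.2] long at 69.2 z 0.0851 rgb [71. 67. 60.] bbox [148 234  40  31]
  c [528.   33.9] size [14.2 17.9] long at -87.4 z 0.085 rgb [72. 68. 61.] bbox [321 234  41  31]
  c [538.9  77.9] size [48.7 66.3] long at -78.9 z 0.0901 rgb [126. 120. 109.] bbox [181 165 148 100]
  c [516.3 115.2] size [20.2  8.7] long at 71.8 z 0.0944 rgb [59. 56. 50.] bbox [140 243  45  22]
  c [531.7  35.2] size [ 8.3 20.2] long at -49.5 z 0.0944 rgb [59. 56. 50.] bbox [325 243  45  22]
  c [491.4  68.9] size [17.5 65.9] long at -79.3 z 0.0901 rgb [116. 109.  99.] bbox [189 294 132  28]
now [0.5147 0.073  0.0592] phi -79.2 gap 0.0677 q7 -1.41 t 24.2 F [-0.2 -0.7 -1.7] 
  shift cm [0.47 0.23 0.09] turn [ 0.0004 -0.0006  0.0001]
```

Request:
servo_tool(
  targets="6 0.2 0.16 0.1 0 0 0;6 0.3 0.16 0.1 0 0 0;6 0.4 0.16 0.1 0 0 0;6 0.45 0.16 0.1 0 0 0;6 0.45 0.16 0.1 0 0 0;6 0.45 0.16 0.1 0 0 0;9.1 0.45 0.16 0.1 0 0 0;9.1 0.45 0.16 0.1 0 0 0;9.1 0.45 0.16 0.1 0 0 0;9.1 0.45 0.16 0.1 0 0 0;9.1 0.45 0.16 0.1 0 0 0",
)

```text
time_s: 25.12
position: [0.5139, 0.0711, 0.0544]
tool_rot: [0.704, 0.067, -0.704, 0.067]
wrist_force: [-0.3, -1.1, -0.6]
finger_gap: 0.0903
```

Request:
servo_tool(
  targets="9.1 -2 0 0 0 0 0;9.1 -5 0 0 0 0 0;9.1 -9 0 0 0 0 0;9.1 -13 0 0 0 0 0;9.1 -16 0 0 0 0 0;9.1 -16 0 0 0 0 0;9.1 -16 0 0 0 0 0;9.1 -16 0 0 0 0 0",
)

```text
time_s: 25.78
position: [0.5134, 0.0712, 0.214]
tool_rot: [-0.704, -0.067, 0.704, -0.067]
wrist_force: [0.2, 0.5, 0.3]
finger_gap: 0.0909
```

Run:
```python
from h import *
c=cam('wrist'); comps(c,.078,.082,200);comps(c,.082,.087,200); comps(c,.032,.040,300)
c=cam('top'); print('top'); comps(c,.031,.040,200); go(.423,-.379,.23,-80.7)
```

```text
c [569.8  81. ] size [ 9.2 69.2] long at -79.2 z 0.0847 rgb [154. 151. 143.] bbox [219 118  75  11]
  c [514.   71.8] size [98.3 67.5] long at 10.7 z 0.084 rgb [133. 127. 115.] bbox [219 131  72  98]
top
  c [706.  522.9] size [ 60.7 168.5] long at -78.6 z 0.0344 rgb [156. 147. 132.] bbox [ 78 122  47  22]
  c [ 395.7 -371.3] size [100.1  68.7] long at 9.3 z 0.0352 rgb [176. 171. 156.] bbox [332 208  23  30]
  c [ 395.6 -529.6] size [ 67.6 101. ] long at -53.4 z 0.0358 rgb [175. 156.  73.] bbox [372 209  33  31]
  c [ 344.3 -237.2] size [ 67.2 100.6] long at -40.0 z 0.0355 rgb [162.  71.  63.] bbox [291 220  30  33]
  c [ 233.7 -427.7] size [68.  97.7] long at -0.6 z 0.0357 rgb [177. 160.  76.] bbox [350 255  20  29]
now [0.5129 0.071  0.2131] phi -79.2 gap 0.0908 q7 -1.5 t 25.9 F [-0.4 -0.1 -0.2] 
  shift cm [-1.64 42.51 17.28] turn [ 0.0265  0.0023 -0.0002]
```

Request:
servo_tool(
  targets="9.1 -1.6 41.2 19.4 0.0265 0 0;9.1 -1.6 41.2 19.4 0.0265 0 0;9.1 -1.6 41.2 19.4 0.0265 0 0;9.1 -1.6 41.2 19.4 0.0265 0 0;9.1 -1.6 41.2 19.4 0.0265 0 0;9.1 -1.6 41.2 19.4 0.0265 0 0;9.1 -1.6 41.2 19.4 0.0265 0 0;9.1 -1.6 41.2 19.4 0.0265 0 0;9.1 -1.6 41.2 19.4 0.0265 0 0;9.1 -1.6 41.2 19.4 0.0265 0 0;9.1 -1.6 41.2 19.4 0.0265 0 0;9.1 -1.6 41.2 19.4 0.0265 0 0",
)

```text
time_s: 26.88
position: [0.3958, -0.378, 0.2299]
tool_rot: [-0.704, -0.052, 0.706, -0.055]
wrist_force: [0.0, -0.1, 0.4]
finger_gap: 0.091
```

Request:
servo_tool(
  targets="9.1 0 0 0 0 0 0;9.1 0 0 0 0 0 0;9.1 0 0 0 0 0 0",
)

```text
time_s: 27.13
position: [0.401, -0.3683, 0.2294]
tool_rot: [-0.704, -0.059, 0.705, -0.057]
wrist_force: [-0.1, 0.7, -0.1]
finger_gap: 0.0908
```

Run:
```python
from h import *
c=cam('wrist'); comps(c,.032,.040,300); go(.400,-.370,.002,-80.5)
```

```text
c [ 561.  -574.4] size [97.9 38.3] long at 22.5 z 0.0362 rgb [45. 43. 39.] bbox [451   0  41  99]
  c [ 400.6 -370.3] size [98.9 68. ] long at 9.1 z 0.0359 rgb [137. 130. 119.] bbox [228 127  59  83]
  c [ 349.1 -236.3] size [ 68. 100.] long at -41.3 z 0.036 rgb [87. 36. 33.] bbox [ 93 147  96  89]
  c [ 400.7 -528.9] size [68.1 99.8] long at -53.6 z 0.0358 rgb [182. 160.  86.] bbox [339 148  96  82]
  c [ 217.7 -427.4] size [45.1 73.3] long at -81.2 z 0.0359 rgb [182. 159.  91.] bbox [249 294  56  28]
now [ 0.4012 -0.3683  0.2297] phi -80.6 gap 0.0909 q7 -0.55 t 27.2 F [ 0.1  0.2 -0.4] 
  shift cm [22.77  0.18  0.14] turn [-0.0011  0.0005  0.0014]
```

Request:
servo_tool(
  targets="9.1 4 0.2 0.1 0.005 0 0;9.1 8 0.2 0.1 0.005 0 0;9.1 12 0.2 0.1 0.005 0 0;9.1 16 0.2 0.1 0.005 0 0;9.1 19 0.2 0.1 0.005 0 0;9.1 20.5 0.2 0.1 0.005 0 0;9.1 21.5 0.2 0.1 0.005 0 0;9.1 22.2 0.2 0.1 0.005 0 0;9.1 22.6 0.2 0.1 0.005 0 0;9.1 22.6 0.2 0.1 0.005 0 0;9.1 22.6 0.2 0.1 0.005 0 0",
)

```text
time_s: 28.1
position: [0.4006, -0.3724, 0.0052]
tool_rot: [0.705, 0.055, -0.704, 0.056]
wrist_force: [0.4, 0.0, -0.1]
finger_gap: 0.091
```

Request:
servo_tool(
  targets="6 0 0 0 0 0 0;6 0 0 0 0 0 0;6 0 0 0 0 0 0;6 0 0 0 0 0 0;6 0 0 0 0 0 0;6 0 0 0 0 0 0",
  grip_force=15,
)

```text
time_s: 28.6
position: [0.4001, -0.3721, 0.0047]
tool_rot: [0.705, 0.056, -0.705, 0.056]
wrist_force: [-0.7, 1.2, 6.0]
finger_gap: 0.0676
```

Request:
servo_tool(
  targets="6 -3 0 0 0 0 0;6 -6 0 0 0 0 0;6 -10 0 0 0 0 0;6 -14 0 0 0 0 0;6 -18 0 0 0 0 0;6 -21 0 0 0 0 0;6 -21 0 0 0 0 0;6 -21 0 0 0 0 0",
)

```text
time_s: 29.27
position: [0.4005, -0.3726, 0.2155]
tool_rot: [0.706, 0.055, -0.704, 0.056]
wrist_force: [-0.4, 0.4, -3.3]
finger_gap: 0.068
```

Run:
```python
from h import *
go(.5133,.0712,.21,-79.2)
```

```text
now [ 0.4005 -0.3726  0.2155] phi -81.0 gap 0.068 q7 -0.53 t 29.3 F [-0.4  0.4 -3.3] 
  shift cm [  0.52 -42.06 -18.1 ] turn [-0.0309 -0.0026 -0.0018]
```

Request:
servo_tool(
  targets="6 0 -42 -18.1 -0.031 0 0;6 0 -42 -18.1 -0.031 0 0;6 0 -42 -18.1 -0.031 0 0;6 0 -42 -18.1 -0.031 0 0;6 0 -42 -18.1 -0.031 0 0;6 0 -42 -18.1 -0.031 0 0;6 0 -42 -18.1 -0.031 0 0;6 0 -42 -18.1 -0.031 0 0;6 0 -42 -18.1 -0.031 0 0;6 0 -42 -18.1 -0.031 0 0;6 0 -42 -18.1 -0.031 0 0;6 0 -42 -18.1 -0.031 0 0",
)

```text
time_s: 30.27
position: [0.5127, 0.0809, 0.2118]
tool_rot: [-0.703, -0.071, 0.705, -0.069]
wrist_force: [1.6, 1.1, -2.8]
finger_gap: 0.0679
```

Request:
servo_tool(
  targets="6 0 0 0 0 0 0;6 0 0 0 0 0 0;6 0 0 0 0 0 0",
)

```text
time_s: 30.52
position: [0.512, 0.0694, 0.2133]
tool_rot: [-0.703, -0.065, 0.705, -0.066]
wrist_force: [0.3, 0.3, -2.1]
finger_gap: 0.068
```

Run:
```python
from h import *
c=cam('wrist'); s=bot.sense(); held(c,s); go(.5133,.0712,.096,-79.2)
```

```text
tcp in seat frame (toward fixed stop, left) [-0.0035 -0.0008] z 0.2136
 held case u [-0.0371 -0.0336  0.0443  0.0455] z 0.2445
  c [569.8  80.7] size [ 9.2 69.5] long at -79.3 z 0.0847 rgb [164. 160. 152.] bbox [217 116  76  11]
  c [551.5  79.1] size [21.7 67.8] long at -79.3 z 0.0838 rgb [116. 110. 101.] bbox [217 129  72  24]
  c [536.5  74.4] size [48.8 66.5] long at -79.6 z 0.2446 rgb [125. 119. 108.] bbox [180 165 150 100]
  c [513.8 111.6] size [20.2  8.4] long at 71.9 z 0.2485 rgb [58. 54. 49.] bbox [140 243  45  22]
  c [529.1  31.6] size [ 8.1 20.1] long at -51.4 z 0.2489 rgb [58. 55. 49.] bbox [325 243  45  22]
  c [488.9  65.6] size [20.6 66.4] long at -76.1 z 0.2447 rgb [113. 107.  97.] bbox [188 294 133  34]
now [0.5122 0.0692 0.2136] phi -79.4 gap 0.0682 q7 -1.49 t 30.6 F [-0.2 -1.  -2.9] 
  shift cm [11.76 -0.18 -0.16] turn [-0.0027  0.0016 -0.0005]
```

Request:
servo_tool(
  targets="6 4 -0.15 -0.2 0 0 0;6 7 -0.15 -0.2 0 0 0;6 9 -0.15 -0.2 0 0 0;6 10 -0.15 -0.2 0 0 0;6 10.5 -0.15 -0.2 0 0 0;6 11 -0.15 -0.2 0 0 0;6 11.5 -0.15 -0.2 0 0 0;6 11.8 -0.15 -0.2 0 0 0;6 11.8 -0.15 -0.2 0 0 0;6 11.8 -0.15 -0.2 0 0 0",
)

```text
time_s: 31.4
position: [0.5149, 0.0729, 0.0968]
tool_rot: [0.704, 0.067, -0.704, 0.066]
wrist_force: [-0.4, 0.0, -2.7]
finger_gap: 0.0679
```

Run:
```python
from h import *
c=cam('wrist'); s=bot.sense(); held(c,s); go(.5145,.0712,.0901,-79.2)
```

```text
tcp in seat frame (toward fixed stop, left) [-0.0001  0.0023] z 0.0969
 held case u [-0.0345 -0.0303  0.0481  0.0491] z 0.1282
  c [569.4  80.5] size [10.2 69.9] long at -79.5 z 0.0847 rgb [160. 156. 148.] bbox [199 131 123  19]
  c [537.7  86.9] size [49.2 84.5] long at -79.2 z 0.1282 rgb [123. 118. 107.] bbox [140 164 190 101]
  c [532.1  35.3] size [ 8.  20.1] long at -50.8 z 0.1319 rgb [59. 56. 50.] bbox [325 243  45  22]
  c [490.7  68.8] size [21. 67.] long at -77.6 z 0.1282 rgb [115. 109.  99.] bbox [188 294 134  34]
now [0.515  0.073  0.0969] phi -79.2 gap 0.0679 q7 -1.41 t 31.4 F [-1.1 -0.4 -2.5] 
  shift cm [0.68 0.17 0.08] turn [-0.0001 -0.001   0.0002]
```

Request:
servo_tool(
  targets="6 0.2 0.15 0.1 0 0 0;6 0.4 0.15 0.1 0 0 0;6 0.6 0.15 0.1 0 0 0;6 0.72 0.15 0.1 0 0 0;6 0.72 0.15 0.1 0 0 0;6 0.72 0.15 0.1 0 0 0;9.1 0.72 0.15 0.1 0 0 0;9.1 0.72 0.15 0.1 0 0 0;9.1 0.72 0.15 0.1 0 0 0;9.1 0.72 0.15 0.1 0 0 0;9.1 0.72 0.15 0.1 0 0 0",
)

```text
time_s: 32.37
position: [0.514, 0.0712, 0.0893]
tool_rot: [0.704, 0.067, -0.704, 0.066]
wrist_force: [1.1, 0.2, 0.2]
finger_gap: 0.0904
```

Request:
servo_tool(
  targets="9.1 -2 0 0 0 0 0;9.1 -5 0 0 0 0 0;9.1 -9 0 0 0 0 0;9.1 -13 0 0 0 0 0;9.1 -15 0 0 0 0 0;9.1 -15 0 0 0 0 0;9.1 -15 0 0 0 0 0;9.1 -15 0 0 0 0 0",
)

```text
time_s: 33.03
position: [0.5134, 0.0712, 0.2385]
tool_rot: [-0.704, -0.067, 0.704, -0.067]
wrist_force: [0.2, -0.6, -0.6]
finger_gap: 0.0911
```

Run:
```python
from h import *
c=cam('wrist'); comps(c,.115,.125,200);comps(c,.078,.087,100); save(c,'w6.png')
c=cam('side'); save(c,'s6.png',(180,170,350,290),4)
go(.338,.039,.25,29)
```

```text
c [514.3  71.9] size [98.  68.1] long at 10.8 z 0.1199 rgb [132. 126. 115.] bbox [218 132  74 101]
  c [569.7  81.1] size [ 9.  68.6] long at -79.2 z 0.0847 rgb [160. 157. 149.] bbox [222 117  69  10]
  c [418.4  53.1] size [10.9 69.1] long at -79.6 z 0.0839 rgb [141. 137. 130.] bbox [225 253  61  11]
  c [342.   38.7] size [11.1 41. ] long at -64.8 z 0.0822 rgb [8. 8. 7.] bbox [240 308  33  14]
now [0.513  0.0711 0.2379] phi -79.2 gap 0.091 q7 -1.5 t 33.1 F [-1.1  0.2 -0.2] 
  shift cm [-1.17 -0.12 17.8 ] turn [-1.8885e+00  1.8000e-03  2.0000e-03]
```

View pics/s6.png

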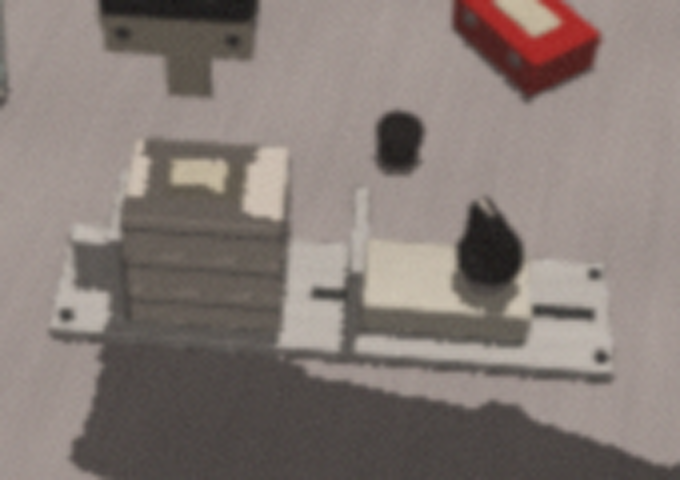

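Request:
servo_tool(
  targets="9.1 0 -0.1 17.8 -1.7 0 0;9.1 0 -0.1 17.8 -1.7 0 0;9.1 0 -0.1 17.8 -1.7 0 0;9.1 0 -0.1 17.8 -1.7 0 0;9.1 0 -0.1 17.8 -1.7 0 0;9.1 0 -0.1 17.8 -1.7 0 0;9.1 0 -0.1 17.8 -1.7 0 0;9.1 0 -0.1 17.8 -1.7 0 0;5 0 -0.1 17.8 -1.7 0 0;5 0 -0.1 17.8 -1.7 0 0;5 0 -0.1 17.8 -1.7 0 0;5 0 -0.1 17.8 -1.7 0 0",
)

```text
time_s: 34.13
position: [0.3382, 0.0386, 0.2383]
tool_rot: [0.467, 0.53, -0.469, 0.53]
wrist_force: [0.6, 0.3, -0.1]
finger_gap: 0.0687
```

Request:
servo_tool(
  targets="5 0 0 0 -0.2 0 0;5 0 0 0 -0.2 0 0;5 0 0 0 -0.2 0 0;5 0 0 0 -0.2 0 0;5 0 0 0 -0.2 0 0",
)

```text
time_s: 34.55
position: [0.3386, 0.0388, 0.2387]
tool_rot: [0.415, 0.572, -0.416, 0.572]
wrist_force: [-0.1, -0.9, 0.9]
finger_gap: 0.0502
```

Run:
```python
from h import *
c=cam('wrist'); comps(c,.095,.104,100);comps(c,.078,.088,100); comps(c,.066,.074,100); save(c,'w7.png',k=1.25)
go(.338,.039,.25,29)
```

```text
c [333.8  37.4] size [15.1 43.6] long at -48.6 z 0.0997 rgb [42. 42. 40.] bbox [236 159  28  42]
  c [465.9  68.7] size [72.3 25.5] long at 78.2 z 0.0995 rgb [86. 82. 75.] bbox [370 164  45  64]
  c [417.4  53. ] size [10.6 69.7] long at -79.5 z 0.0841 rgb [162. 157. 149.] bbox [318 154  22  64]
  c [492.3  91. ] size [116.7  54.5] long at 45.7 z 0.082 rgb [110. 104.  96.] bbox [364 161 105  60]
  c [71.4  3.3] size [13.3 91.8] long at -84.8 z 0.0695 rgb [33. 28. 24.] bbox [ 0 83 13 87]
  c [412.8  52.6] size [ 7.5 69.7] long at -85.1 z 0.0703 rgb [78. 75. 71.] bbox [316 153  19  60]
  c [343.3  47.6] size [15.5 41.3] long at -44.8 z 0.0698 rgb [32. 31. 30.] bbox [246 155  24  33]
  c [463.9  63.4] size [ 7.9 67.5] long at -85.2 z 0.0698 rgb [81. 77. 72.] bbox [361 159  21  59]
  c [320.8  28.6] size [11.9 37.6] long at -54.0 z 0.0699 rgb [48. 47. 45.] bbox [231 160  16  33]
now [0.3386 0.0388 0.2388] phi 18.1 gap 0.0502 q7 -0.01 t 34.6 F [ 0.6 -0.1 -0.2] 
  shift cm [-1.12 -0.05 -0.04] turn [-0.1909  0.      0.0008]
```

View pics/w7.png

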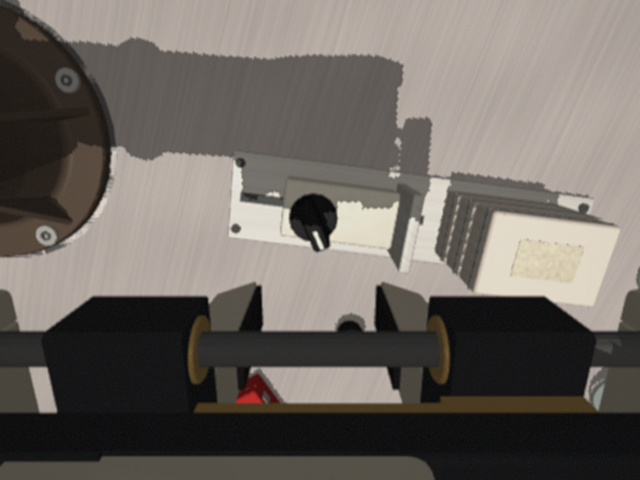

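Run:
```python
from h import *
go(.3345,.0366,.070,41)
```

```text
now [0.3386 0.0388 0.2388] phi 18.1 gap 0.0502 q7 -0.01 t 34.6 F [ 0.6 -0.1 -0.2] 
  shift cm [16.88 -0.44  0.08] turn [-0.4004 -0.      0.0008]
```

Request:
servo_tool(
  targets="5 2 -0.44 0.08 -0.12 0 0;5 4 -0.44 0.08 -0.24 0 0;5 6 -0.44 0.08 -0.36 0 0;5 8 -0.44 0.08 -0.4 0 0;5 11 -0.44 0.08 -0.4 0 0;5 13 -0.44 0.08 -0.4 0 0;5 14.5 -0.44 0.08 -0.4 0 0;5 15.5 -0.44 0.08 -0.4 0 0;5 16.3 -0.44 0.08 -0.4 0 0;5 16.8 -0.44 0.08 -0.4 0 0;5 16.8 -0.44 0.08 -0.4 0 0",
)

```text
time_s: 35.52
position: [0.3344, 0.0365, 0.0704]
tool_rot: [0.293, 0.644, -0.293, 0.643]
wrist_force: [0.4, 0.0, -0.6]
finger_gap: 0.0501
```

Request:
servo_tool(
  targets="0.5 0 0 0 0 0 0;0.5 0 0 0 0 0 0;0.5 0 0 0 0 0 0;0.5 0 0 0 0 0 0;0.5 0 0 0 0 0 0;0.5 0 0 0 0 0 0;0.5 0 0 0 0 0 0",
  grip_force=30,
)

```text
time_s: 36.1
position: [0.3349, 0.0366, 0.0713]
tool_rot: [0.293, 0.644, -0.293, 0.644]
wrist_force: [-0.8, -0.8, 3.8]
finger_gap: 0.0143
```

Run:
```python
from h import *
a=np.radians(10.6); p=bot.sense()['position']; d=.040
go(p[0]+d*np.cos(a),p[1]+d*np.sin(a),p[2],41)
```

```text
now [0.3349 0.0366 0.0713] phi 41.1 gap 0.0143 q7 0.67 t 36.1 F [-0.8 -0.8  3.8] 
  shift cm [0.   3.45 2.03] turn [ 0.0019  0.     -0.0001]
```

Request:
servo_tool(
  targets="0.5 0 0.35 0.2 0 0 0;0.5 0 0.69 0.41 0 0 0;0.5 0 1.04 0.61 0 0 0;0.5 0 1.38 0.81 0 0 0;0.5 0 1.72 1.02 0 0 0;0.5 0 2.07 1.22 0 0 0;0.5 0 2.41 1.42 0 0 0;0.5 0 2.76 1.62 0 0 0;0.5 0 3.02 1.78 0 0 0;0.5 0 3.1 1.83 0 0 0;0.5 0 3.1 1.83 0 0 0",
)

```text
time_s: 37.02
position: [0.3708, 0.0433, 0.0713]
tool_rot: [0.293, 0.644, -0.293, 0.644]
wrist_force: [-1.5, -1.2, 3.4]
finger_gap: 0.0149
```

Request:
servo_tool(
  targets="0.5 0 0.07 0.04 0 0 0;0.5 0 0.14 0.08 0 0 0;0.5 0 0.2 0.12 0 0 0;0.5 0 0.27 0.16 0 0 0;0.5 0 0.34 0.2 0 0 0;0.5 0 0.34 0.2 0 0 0;0.5 0 0.34 0.2 0 0 0",
)

```text
time_s: 37.6
position: [0.3742, 0.044, 0.0713]
tool_rot: [0.293, 0.644, -0.293, 0.644]
wrist_force: [-0.1, -1.6, 5.4]
finger_gap: 0.0146
```

Run:
```python
from h import *
go(.5,.07,.07,41)
c=cam('top'); comps(c,.115,.125,50); comps(c,.075,.092,30)
```

```text
now [0.3742 0.044  0.0713] phi 41.1 gap 0.0146 q7 0.7 t 37.6 F [-0.1 -1.6  5.4] 
  shift cm [ 0.13 11.19  6.31] turn [ 0.0018  0.     -0.0001]
  c [519.6  71.7] size [77.9 68.4] long at 9.7 z 0.12 rgb [170. 161. 146.] bbox [208 169  23  22]
  c [777.8 462.2] size [ 29.9 145.8] long at -28.6 z 0.0833 rgb [54. 51. 46.] bbox [101  92  23  34]
  c [820.6 -17.7] size [125.   12.1] long at 85.8 z 0.0841 rgb [45. 42. 38.] bbox [231  99  35   7]
  c [753.4 -78.7] size [67.7 62.4] long at 74.4 z 0.0851 rgb [112. 111. 105.] bbox [255 112  19  19]
  c [ 736.4 -252.1] size [50.9 45.9] long at 89.4 z 0.0826 rgb [66. 40. 25.] bbox [305 120  15  14]
  c [ 635.1 -664.1] size [140.1 138.1] long at 82.6 z 0.0781 rgb [177. 177. 161.] bbox [407 138  40  39]
  c [361.  544.6] size [ 36.3 128.6] long at -42.5 z 0.0846 rgb [47. 43. 40.] bbox [ 63 207  33  27]
```

Request:
servo_tool(
  targets="0.5 0 0.07 0.04 0 0 0;0.5 0 0.13 0.075 0 0 0;0.5 0 0.17 0.1 0 0 0;0.5 0 0.17 0.1 0 0 0",
)

```text
time_s: 37.98
position: [0.375, 0.0441, 0.0712]
tool_rot: [0.292, 0.644, -0.293, 0.643]
wrist_force: [-5.4, -2.6, 13.2]
finger_gap: 0.0146
```

Request:
servo_tool(
  targets="0.5 0 0.04 0.025 0 0 0;0.5 0 0.09 0.05 0 0 0;0.5 0 0.09 0.05 0 0 0",
)

```text
time_s: 38.23
position: [0.3758, 0.0443, 0.0712]
tool_rot: [0.292, 0.644, -0.293, 0.643]
wrist_force: [-5.6, -3.1, 14.4]
finger_gap: 0.0147
```

Request:
servo_tool(
  targets="0.5 0 0.04 0.025 0 0 0;0.5 0 0.09 0.05 0 0 0;0.5 0 0.09 0.05 0 0 0",
)

```text
time_s: 38.48
position: [0.3765, 0.0444, 0.0712]
tool_rot: [0.292, 0.645, -0.293, 0.643]
wrist_force: [-6.8, -3.1, 16.3]
finger_gap: 0.0147
```

Request:
servo_tool(
  targets="0.5 0 0.04 0.025 0 0 0;0.5 0 0.09 0.05 0 0 0;0.5 0 0.09 0.05 0 0 0",
)

```text
time_s: 38.73
position: [0.3769, 0.0445, 0.0711]
tool_rot: [0.292, 0.645, -0.293, 0.642]
wrist_force: [-8.9, -3.8, 18.3]
finger_gap: 0.0145
```

Request:
servo_tool(
  targets="0.5 0 0.04 0.025 0 0 0;0.5 0 0.09 0.05 0 0 0;0.5 0 0.09 0.05 0 0 0",
)

```text
time_s: 38.98
position: [0.3776, 0.0446, 0.0711]
tool_rot: [0.292, 0.645, -0.293, 0.642]
wrist_force: [-9.3, -3.8, 21.3]
finger_gap: 0.0149
```

Run:
```python
from h import *
c=cam('wrist'); comps(c,.115,.125,50); comps(c,.079,.089,50); comps(c,.095,.104,50)
s=cam('side'); print(bot.sense()['wrist_force'],bot.sense()['moment'])
a=cv2.resize(s['p'][190:280,190:330],(560,360),interpolation=cv2.INTER_CUBIC); 
cv2.imwrite('pics/s8.png',a[...,::-1]); save(c,'w8.png')
```

```text
c [363.5  46.5] size [5.  1.8] long at 8.7 z 0.1175 rgb [73. 69. 61.] bbox [226 257  12   8]
  c [378.1  59.4] size [5.1 2.2] long at 65.9 z 0.1175 rgb [74. 69. 62.] bbox [272 257  12   8]
  c [374.7  35.6] size [2.4 9. ] long at -47.2 z 0.124 rgb [44. 42. 41.] bbox [231 294   8  18]
  c [387.6  46.8] size [2.4 8.7] long at -49.1 z 0.1239 rgb [48. 45. 44.] bbox [271 294   8  18]
  c [461.9  92.2] size [15.5  6.9] long at 61.7 z 0.1181 rgb [118. 112. 103.] bbox [445 313  35  17]
  c [363.6  60.7] size [14.8  3.1] long at 41.3 z 0.0841 rgb [12. 12. 13.] bbox [240 206  29  11]
  c [359.6  44. ] size [12.1  2.4] long at 30.8 z 0.0853 rgb [88. 83. 74.] bbox [215 225  24  12]
  c [381.6  63.1] size [13.9  2.1] long at 47.0 z 0.0858 rgb [87. 82. 74.] bbox [270 226  28  10]
  c [463.5  77. ] size [ 6.7 15.8] long at -59.7 z 0.0856 rgb [132. 125. 116.] bbox [399 294  21  23]
  c [490.2 101.2] size [24.3  1.1] long at 10.8 z 0.0822 rgb [115. 109. 100.] bbox [458 294  26  15]
  c [371.6  52.3] size [26.  26.1] long at -87.3 z 0.0996 rgb [25. 24. 23.] bbox [224 217  62  48]
  c [389.8  30.8] size [14.4  4.9] long at 38.4 z 0.0999 rgb [67. 63. 60.] bbox [240 294  29   6]
  c [467.8  89.8] size [39.4 19.8] long at 56.8 z 0.0997 rgb [103.  97.  90.] bbox [405 294  77  36]
[-10.60450118  -2.91088114  20.87104077] [-0.99477685  2.29243359  0.0725945 ]
```

View pics/s8.png

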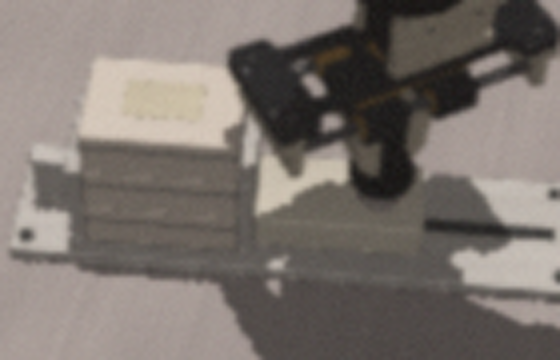

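View pics/w8.png

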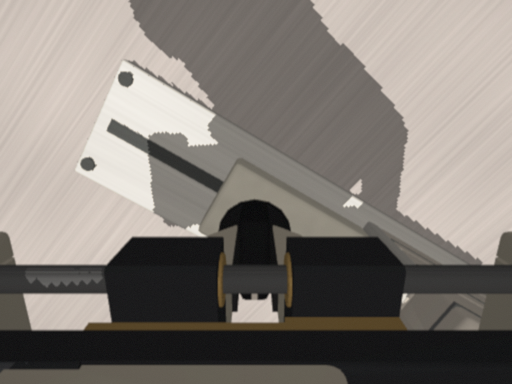

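Request:
servo_tool(
  targets="0.5 0 0.04 0.025 0 0 0;0.5 0 0.09 0.05 0 0 0;0.5 0 0.09 0.05 0 0 0",
)

```text
time_s: 39.33
position: [0.3776, 0.0446, 0.0711]
tool_rot: [0.292, 0.646, -0.294, 0.642]
wrist_force: [-13.8, -4.4, 26.8]
finger_gap: 0.0147
```

Request:
servo_tool(
  targets="0.5 0 0.04 0.025 0 0 0;0.5 0 0.09 0.05 0 0 0;0.5 0 0.09 0.05 0 0 0",
)

```text
time_s: 39.58
position: [0.3776, 0.0446, 0.071]
tool_rot: [0.292, 0.646, -0.294, 0.641]
wrist_force: [-16.4, -6.0, 32.6]
finger_gap: 0.0147
```

Request:
servo_tool(
  targets="0.5 -0.1 -0.09 -0.05 0 0 0;0.5 -0.1 -0.09 -0.05 0.06 0 0;0.5 -0.1 -0.09 -0.05 0.14 0 0;0.5 -0.1 -0.09 -0.05 0.22 0 0;0.5 -0.1 -0.09 -0.05 0.3 0 0;0.5 -0.1 -0.09 -0.05 0.38 0 0;0.5 -0.1 -0.09 -0.05 0.46 0 0;0.5 -0.1 -0.09 -0.05 0.54 0 0;0.5 -0.1 -0.09 -0.05 0.62 0 0;0.5 -0.1 -0.09 -0.05 0.7 0 0;0.5 -0.1 -0.09 -0.05 0.7 0 0",
)

```text
time_s: 40.5
position: [0.3776, 0.0446, 0.0713]
tool_rot: [0.495, 0.504, -0.499, 0.502]
wrist_force: [-8.0, -4.2, 5.3]
finger_gap: 0.0145
```

Request:
servo_tool(
  targets="0.5 0 0 0 0.07 0 0;0.5 0 0 0 0.14 0 0;0.5 0 0 0 0.21 0 0;0.5 0 0 0 0.28 0 0;0.5 0 0 0 0.35 0 0;0.5 0 0 0 0.42 0 0;0.5 0 0 0 0.49 0 0;0.5 0 0 0 0.56 0 0;0.5 0 0 0 0.63 0 0;0.5 0 0 0 0.7 0 0;0.5 0 0 0 0.7 0 0",
)

```text
time_s: 41.42
position: [0.3777, 0.0446, 0.0714]
tool_rot: [-0.637, -0.303, 0.641, -0.302]
wrist_force: [-8.2, -5.3, 6.9]
finger_gap: 0.0152
```

Run:
```python
from h import *
go(.3776,.0446,.071,-79.4); print(bot.sense()['moment'])
```

```text
now [0.3777 0.0446 0.0714] phi -39.4 gap 0.0152 q7 -0.41 t 41.4 F [-8.2 -5.3  6.9] 
  shift cm [ 0.04 -0.01  0.01] turn [0.6986 0.0057 0.0022]
[-1.21502497  1.94530447  0.02473762]
```

Request:
servo_tool(
  targets="0.5 0 0 0 0.07 0 0;0.5 0 0 0 0.14 0 0;0.5 0 0 0 0.21 0 0;0.5 0 0 0 0.28 0 0;0.5 0 0 0 0.35 0 0;0.5 0 0 0 0.42 0 0;0.5 0 0 0 0.49 0 0;0.5 0 0 0 0.56 0 0;0.5 0 0 0 0.63 0 0;0.5 0 0 0 0.69 0 0;0.5 0 0 0 0.73 0 0;0.5 0 0 0 0.73 0 0",
)

```text
time_s: 42.42
position: [0.3779, 0.0446, 0.0714]
tool_rot: [-0.703, -0.055, 0.707, -0.055]
wrist_force: [-9.3, -6.1, 7.9]
finger_gap: 0.0147
```

Run:
```python
from h import *
go(.3776,.0446,.071,-79.4); print(bot.sense()['moment'])
c=cam('wrist'); comps(c,.115,.125,100); comps(c,.095,.104,80);comps(c,.08,.089,100)
```

```text
now [0.3779 0.0446 0.0714] phi -81.1 gap 0.0147 q7 -0.94 t 42.4 F [-9.3 -6.1  7.9] 
  shift cm [ 0.04 -0.01  0.03] turn [-0.029   0.0056 -0.0003]
[-1.37986219  2.14439878  0.51502552]
  c [474.7  64.1] size [20.  68.8] long at -81.1 z 0.1199 rgb [222. 217. 204.] bbox [143   0 201  66]
  c [371.9  52.8] size [8.8 2.5] long at 10.0 z 0.1242 rgb [42. 41. 39.] bbox [231 294   8  18]
  c [374.4  35.7] size [8.5 2.4] long at 8.7 z 0.1241 rgb [44. 42. 40.] bbox [271 294   8  18]
  c [465.9  62.3] size [ 0.4 62.1] long at -79.4 z 0.0997 rgb [86. 81. 76.] bbox [170  64 154   7]
  c [387.   46.8] size [25.8 25.6] long at 51.7 z 0.0996 rgb [21. 20. 20.] bbox [224 218  62  47]
  c [359.4  41.8] size [ 5.2 14.4] long at -84.2 z 0.0998 rgb [55. 52. 49.] bbox [241 294  29   6]
  c [461.4  60.7] size [10.6 69.7] long at -79.4 z 0.0843 rgb [203. 198. 190.] bbox [174  68 151  28]
  c [398.2  48.5] size [ 3.3 14.8] long at -80.9 z 0.0846 rgb [10.  9. 10.] bbox [240 207  29  12]
  c [386.7  60.9] size [12.1  2.2] long at 88.3 z 0.0855 rgb [79. 74. 66.] bbox [215 226  24  11]
  c [391.1  32.8] size [ 2.7 12.5] long at -70.0 z 0.0854 rgb [77. 73. 65.] bbox [270 227  25   9]
```

Request:
servo_tool(
  targets="0.5 0 0 0 -0.03 0 0;4 0 0 0 -0.03 0 0;4 0 0 0 -0.03 0 0;4 0 0 0 -0.03 0 0;4 0 0 0 -0.03 0 0;4 0 0 0 -0.03 0 0;4 -3 0 0 -0.03 0 0;4 -7 0 0 -0.03 0 0;4 -11 0 0 -0.03 0 0;4 -15 0 0 -0.03 0 0;4 -18 0 0 -0.03 0 0;4 -18 0 0 -0.03 0 0",
)

```text
time_s: 43.47
position: [0.3798, 0.0454, 0.251]
tool_rot: [-0.703, -0.066, 0.705, -0.067]
wrist_force: [-0.3, 3.8, -2.8]
finger_gap: 0.0397
```

Run:
```python
from h import *
c=cam('wrist'); comps(c,.115,.125,100); comps(c,.095,.104,80);comps(c,.08,.089,100); save(c,'w9.png',k=1.25); go(.45,.03,.25,-79)
s=cam('side'); save(s,'s9.png',(180,170,350,290),4)
```

```text
c [500.9  68.9] size [70.8 68.1] long at 10.7 z 0.1201 rgb [207. 202. 184.] bbox [215   0  80  89]
  c [378.2  45.5] size [43.2 14. ] long at 11.1 z 0.0997 rgb [32. 31. 29.] bbox [248 158  14  41]
  c [461.4  60.7] size [ 8.8 69.9] long at -79.2 z 0.0842 rgb [197. 192. 182.] bbox [221  90  69  10]
now [0.3849 0.0444 0.2587] phi -79.8 gap 0.0398 q7 -1.86 t 43.5 F [ 8.2 -5.5  6.7] 
  shift cm [ 0.91  2.58 -6.15] turn [-0.0142 -0.0105  0.0099]
```

View pics/w9.png

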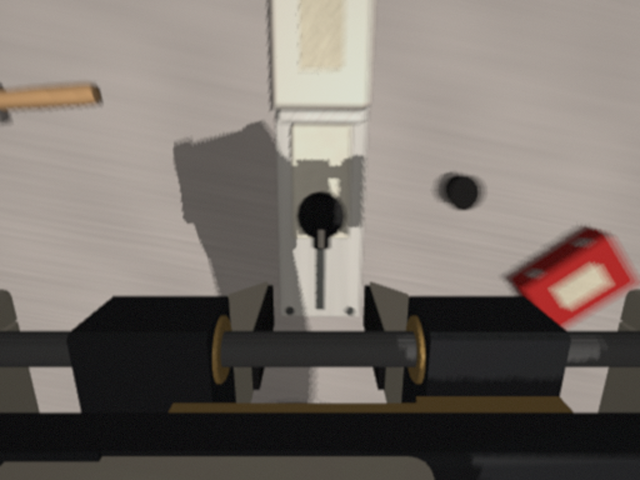

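Request:
servo_tool(
  targets="4 -3 2 -13 0 0 0;4 -3 2 -13 0 0 0;4 -3 2 -13 0 0 0;4 -3 2 -13 0 0 0;4 -3 2 -13 0 0 0;4 -3 2 -13 0 0 0;4 -3 2 -13 0 0 0;4 -3 2 -13 0 0 0",
)

```text
time_s: 44.23
position: [0.5117, 0.0497, 0.2804]
tool_rot: [-0.703, -0.066, 0.705, -0.066]
wrist_force: [-0.4, -0.2, -0.4]
finger_gap: 0.0398
```

Run:
```python
from h import *
c=cam('wrist'); comps(c,.115,.125,100); comps(c,.08,.089,100); s=bot.sense(); print(s['position'],s['wrist_force'],s['qd'].round(3))
s=cam('side'); save(s,'s9.png',(190,170,320,280),5)
t=cam('top'); comps(t,.031,.040,200)
comps(t,.055,.092,60)
```

```text
c [515.5  71.8] size [98.8 68. ] long at 11.0 z 0.12 rgb [134. 128. 116.] bbox [203 121  65  91]
  c [569.6  80.9] size [ 8.9 69.3] long at -79.3 z 0.0848 rgb [190. 186. 176.] bbox [207 110  62   9]
[0.51140721 0.05013368 0.28071577] [ 0.02132804 -0.46190116  0.23569991] [-0.018 -0.02   0.     0.002 -0.001  0.001 -0.003]
  c [710.3 524.4] size [ 66.7 169.5] long at -77.6 z 0.0349 rgb [163. 154. 139.] bbox [ 78 120  46  24]
  c [ 396.1 -530.4] size [ 67.9 101.4] long at -53.7 z 0.0355 rgb [181. 162.  76.] bbox [372 209  31  31]
  c [ 344. -237.] size [ 67.6 100.6] long at -41.4 z 0.0359 rgb [167.  71.  64.] bbox [289 220  33  32]
  c [ 233.5 -427.6] size [67.5 99. ] long at -0.7 z 0.0358 rgb [182. 165.  80.] bbox [350 255  20  29]
  c [768.6 496.6] size [ 76. 205.] long at -46.8 z 0.0758 rgb [61. 56. 51.] bbox [77 88 48 40]
  c [822.2 -17.6] size [126.3  11.4] long at 84.8 z 0.076 rgb [42. 39. 36.] bbox [231  98  35  10]
  c [763.3 -79.5] size [65.7 40.8] long at 84.1 z 0.0769 rgb [112. 109. 104.] bbox [255 112  19  13]
  c [ 737.9 -251.5] size [54.4 49.9] long at 73.8 z 0.078 rgb [70. 45. 31.] bbox [304 119  16  16]
  c [ 615.6 -659.8] size [162.9 193.4] long at -16.7 z 0.0726 rgb [178. 174. 158.] bbox [396 133  57  62]
  c [438.7 542.7] size [ 99.4 241.2] long at -6.7 z 0.075 rgb [60. 56. 51.] bbox [ 64 166  34  69]
  c [ 531.7 -297.2] size [39.9 40.3] long at -89.9 z 0.0596 rgb [181. 177. 164.] bbox [318 178  12  12]
  c [456.9  59.3] size [13.4 67.6] long at -79.7 z 0.0824 rgb [129. 124. 118.] bbox [213 197  20   8]
  c [372.   42.6] size [39.9 39.4] long at 7.4 z 0.0704 rgb [49. 46. 43.] bbox [221 219  12  12]
```

View pics/s9.png

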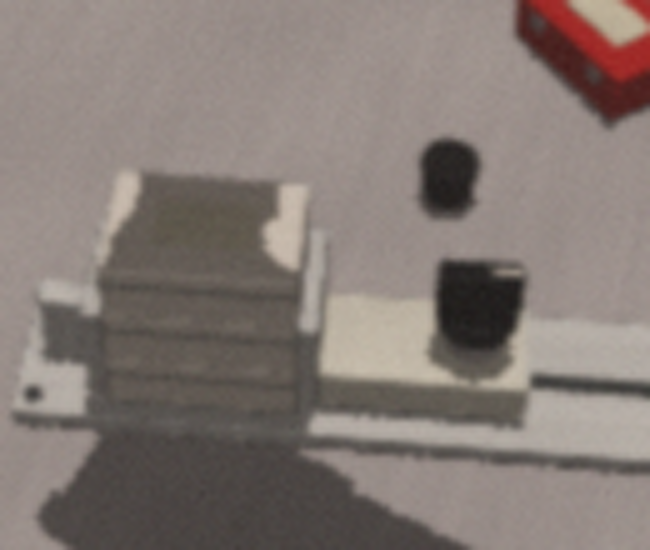

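The column stands square between the two stops, the knob bar lies along the carrier, and the arm is clear. I'm handing the job in.

```bash
python3 -c "
from rig import bot
print(bot.sign_off())"
```

```text
the job is handed in; nothing more can be done
None
```

The three white cases on the bench are stacked in one column on the seat. The sliding stop is pushed up against the column, the knob is turned tight again, and the job is handed in. It took about 45 s of robot time.

**Last checks, from the images:**
- **Column:** the top case is centred within about 1 mm along and 1 mm across the seat, square within about 0.5° and flat at the three-case height. In the last side view the two cases under it look flush. I did not measure them again after pushing the stop up.
- **Sliding stop:** the gap between the stops came to about 100 mm (joint about 0.035). While pushing, the stop came to a dead halt and the force rose, so there is no slack.
- **Knob:** the bar lies along the carrier within about 0.5°. The turning moment rose at the end of the turn, so the clamp angle is about 2.4 rad.
- **Bystanders:** the jar, amber bottle and decoy boxes were where they started. The others were not measured again, and the arm did not go near them. The arm touched nothing at hand-in.

**What did not go as expected:**
- **Fingertips:** they sit about 5 mm behind the reported TCP, not 22 mm ahead as stated. The first grip on the knob therefore closed above it; I corrected the height and went on.
- **Cameras:** the top and wrist cameras disagreed by about 5 mm along the carrier. I used the wrist camera for both picking and placing so that the error cancelled out.
- **Third case:** it was knocked about 25 mm aside during the run, and I picked it up from its new place.

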